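# Close down the microscope station: optics back in their holders

### The arm

A 6-joint arm with a two-finger parallel gripper is mounted at the origin on a cart in front of the work surface, level with it; the furniture and walls round the work are solid. World frame = base frame: x ahead of the robot, y to its left, z up, the work surface at z = 0. Lengths are in m, angles in rad, forces in N, time in s.
With the tool pointing down it reaches from about 0.3 to 0.775 m from the base axis. Payload 14.6 kg.
Tool frame: the origin (TCP) lies midway between the tips of the shut fingers; the grasp point (between the pads) lies 19 mm behind it (ctrl.tcp_to_grasp is the distance from the TCP to the grasp point, in m); x points along the fingers, y is the direction in which the jaws open and shut, and the axes are right-handed (so a half turn about x gives the same grasp; the last joint's range is limited). The gripper opens to 94 mm and grips with 3 to 60 N. Pads are 16 mm wide; open, the fingers measure 119 mm over their backs; the gripper's body (75 mm by 177 mm) begins 78 mm behind the grasp point.
Start: joints at [-0.067, 0.3, 1.521, -0, 1.321, -0.067], TCP at [0.55, -0, 0.205] pointing down, gripper open.
Joint ranges: [-3.03, 3.03], [-0.79, 2.21], [0.23, 2.52], [-1.04, 4.18], [0, 3.07], [-2.55, 2.55]. Speed limits (rad/s): [2.22, 2.22, 2.57, 3.14, 3.14, 3.14].

### API

Orientations are given as [roll, pitch, yaw] about the fixed x, y, z axes, in that order (R = Rz(yaw) Ry(pitch) Rx(roll)).
In Python, from station import ctrl gives the robot as it stands.
- The arm moves only by the tool jog_arm, never from a script. Its argument "rows" is one flat list of numbers, 7 for each row, row after row: the shift along the world's x, y, z in m, then the turn, a rotation vector about the world's x, y, z in degrees, then the closure, from 0 (fully open) to 1 (shut). A call has 1 to 8 rows; each row shifts and turns the commanded pose from where the row before left it; what a row does not reach is not made up. A row lasts 1/12 s, in which the tool goes at most 41.7 mm and 7.16 degrees, less where a joint would pass 70% of its speed; a pose out of reach is approached as far as the arm can. A call with a gripper value outside its range is refused whole. The fingers move at their own pace and stop on an object; "squeeze" is the grip in N (left out, the last holds). Time passes only in rows, so rows that do not move let the fingers close. It gives the time, the measured TCP pose, the force and the opening at its end, in the units of the state.
- ctrl.get_obs(): the state, without advancing time (a new reading comes with each control period).
- ctrl.camera(name): name is "scene" or "side" or "wrist"; returns (picture, depth): 400x640x3 uint8, red, green, blue; 400x640 float32, m along the optical axis (not along the pixel's ray), 0 where there is no reading.
- ctrl.camera_model(name): a dict with "K" (3x3 intrinsics, pixels), "extrinsics" (4x4, takes a point from camera to world coordinates). Camera axes: x right, y down, z forward; pixel columns grow to the right and rows downward; lengths in m; the calibration is good to about 2 mm. A picture is of the moment at which its call begins: read the wrist's pose just before it. camera_model takes no time and is no camera call; for the wrist camera it gives the pose at the moment of the call.
- ctrl.hand_in(): hands the job in, once; it reports no verdict.
The state is a dict: "time_s": time; "qpos": joint angles; "joint_vel": joint speeds; "tau": joint torques, N m; "ee_pos": TCP position; "eef_rot": TCP orientation; "force": force on the tool from outside, world axes, zero at the start; "moment": the same for the moment, N m; "grip_width": finger opening in m.
Only numpy, scipy, OpenCV 4.12 (cv2) and the standard library are available. Lean on these libraries where they do the work, as an engineer would, in place of code of your own. Each camera call takes 0.05 s, during which the arm holds its last target.

### The job

Put the microscope accessories away, each into the holder made for it: the oil bottle into its drip cup, the slide case flat into the long tray, and the filter cube into its dock with its coloured window looking out of the dock's open front. Stand the spare objective gently in the well of the round stand and then put the dust cover over it, so that the cover's rim sits flat inside the stand's raised edge. Do not lay the objective or the oil bottle over, and leave the smaller, white-capped bottle alone.

Things in the scene. Friction and masses are not known exactly. Their poses are not given: they have to be found in the camera images.
- spare_objective: Microscope objective, a light grey tapered barrel with a thin ring round it, 29 mm across at its widest, 45 mm tall, standing upright on its narrower thread end (it tips easily); about 0.16 kg. Origin at the centre of its underside, z up. Grip it round the body 15 to 25 mm above the underside. Loose.
- dust_cover: Grey plastic bell, hollow, with a black knob on top, standing open side down. 60 mm outside and 53 mm inside diameter, 58 mm tall without the knob, 54 mm deep inside; the knob is 20 mm across and reaches from 58 to 79 mm. Origin at the centre of the rim's plane, z up through the knob. About 0.08 kg. Loose.
- filter_cube: Black filter cube, a block 34 mm (x) by 40 mm (y) by 36 mm tall, with a round green window on its -x face (rim standing out 2 mm more) and a label on top. Origin under its middle: the block reaches from -18 to +16 mm in x and +-20 mm in y. About 0.09 kg. Best gripped across y, by the two plain sides. Loose.
- oil_bottle: The larger brown bottle, with a black cap: 30 mm across, 71 mm tall, upright. Origin at the centre of its underside, z up. The body is straight from about 5 to 40 mm above the underside: grip it there. About 0.05 kg. Loose.
- calib_slide: Flat black slide case, 34 mm (x) by 84 mm (y), 10 mm thick, lying flat with a light label on top. Origin at the centre of its underside; y along its length. About 0.02 kg. Grip it across x. Loose.
- objective_stand: Round low metal stand, 84 mm across, fixed. In the middle a round well, 40 mm across, its black floor 5 mm above the table; round it a flat bright ring 10 mm above the table, on which the dust cover's rim sits; outermost a dark raised edge, 77 mm inside diameter, 13 mm above the table. Origin at the centre of the underside, z up.
- slide_tray: Long flat grey tray, 56 mm (x) by 108 mm (y), fixed. Its pocket is 44 mm (x) by 96 mm (y), floor 4 mm above the table; the walls, 11 mm above the table, close both ends and the corners only: the middle 62 mm of each long side is open for fingers. Origin at the centre of the underside, y along the length.
- cube_dock: Bright metal dock, 62 mm (x) by 66 mm (y), fixed: floor 5 mm above the table, walls 17 mm above the table at the back (+x) and both sides, open at the front (-x) but for a 3 mm ridge. Pocket: x from -10 to +37 mm, y +-26 mm. Origin on the underside, 15 mm in front of the pocket's middle: the cube's origin goes to x = +15 mm, y = 0, its x along the dock's x, so its window faces the open front.
- bottle_cup: Low white drip cup on a thin 66 mm foot, fixed: a round wall of 54 mm outside and 46 mm inside diameter, 18 mm high, with a black floor 4 mm above the table. Origin at the centre of the underside.
- mount_bottle: Smaller brown bottle with a white cap, 26 mm across, 62 mm tall. Not part of the job: leave it standing where it is. Origin at the centre of its underside. Loose.
Not all that is in view belongs to the job. Leave any green look-alike of the dust_cover alone.

How it is judged:
By the outcome, as a careful person would: the job done as asked, in the order asked, and still so for the second after the job is handed in, with the robot touching nothing.
It also fails if it takes over 136 s, if anything falls off the work surface, if the arm or the gripper's body presses on something with over 40 N, if the wrist force passes 120 N, or if a joint passes its speed limit or range.

## Working session

There is one attempt and no reset: what is moved stays moved. The work goes in short steps, Python scripts to look and compute and a tool call to move; the robot and the scene stay as the last step left them, time stands still between calls to the robot, and variables do not carry over. Pictures are saved under pics/ and viewed, and the job is handed in when it is done.

Besides the shell and the picture viewer there is one more tool, called after "Request:" as name(argument=value, ...), one argument or row to a line, values as JSON. jog_arm: Moves the arm, as the interface text tells. Its arguments: {"type":"object","properties":{"rows":{"type":"array"},"squeeze":{"type":"number"}},"required":["rows"]}

```bash
ls; mkdir -p pics; python3 - <<'E'
from station import ctrl
import cv2,numpy as np
o=ctrl.get_obs();print({k:np.round(v,3).tolist() for k,v in o.items()},ctrl.tcp_to_grasp)
for n in("scene","side","wrist"):
    m=ctrl.camera_model(n);print(n,np.round(m["K"],1).tolist(),np.round(m["extrinsics"],3).tolist())
    p,d=ctrl.camera(n);cv2.imwrite(f"pics/a_{n}.png",p[:,:,::-1]);np.savez(f"a_{n}.npz",p=p,d=d,K=m["K"],E=m["extrinsics"])
E
```

```text
pics
{'time_s': 0.0, 'qpos': [-0.067, 0.3, 1.522, -0.0, 1.321, -0.067], 'joint_vel': [-0.001, 0.001, 0.0, 0.0, 0.0, 0.001], 'tau': [-0.002, -53.181, -35.274, 0.071, 0.024, -0.0], 'ee_pos': [0.55, 0.0, 0.205], 'eef_rot': [-1.633, 1.57, 3.079], 'force': [0.767, 0.216, -0.118], 'moment': [-0.024, -0.022, 0.027], 'grip_width': 0.094} 0.0188
scene [[469.0, 0.0, 313.6], [0.0, 469.0, 206.6], [0.0, 0.0, 1.0]] [[0.874, -0.269, 0.405, 0.084], [-0.485, -0.451, 0.749, -0.924], [-0.019, -0.851, -0.525, 0.643], [0.0, 0.0, 0.0, 1.0]]
side [[488.6, 0.0, 321.2], [0.0, 488.6, 198.4], [0.0, 0.0, 1.0]] [[0.981, -0.065, 0.182, 0.256], [-0.192, -0.419, 0.888, -1.405], [0.018, -0.906, -0.423, 0.69], [0.0, 0.0, 0.0, 1.0]]
wrist [[276.2, 0.0, 321.9], [0.0, 276.2, 192.9], [0.0, 0.0, 1.0]] [[1.0, 0.001, -0.0, 0.549], [0.001, -0.973, -0.233, 0.068], [-0.001, 0.233, -0.973, 0.383], [0.0, 0.0, 0.0, 1.0]]
```

View pics/a_scene.png

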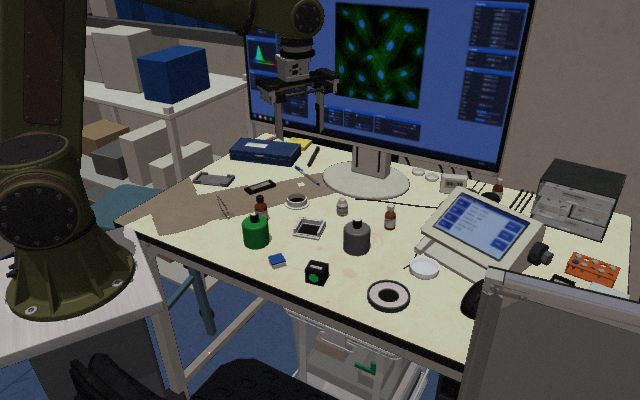

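View pics/a_side.png

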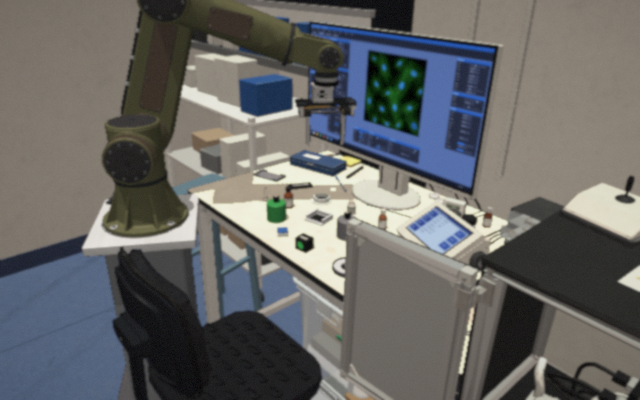

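View pics/a_wrist.png

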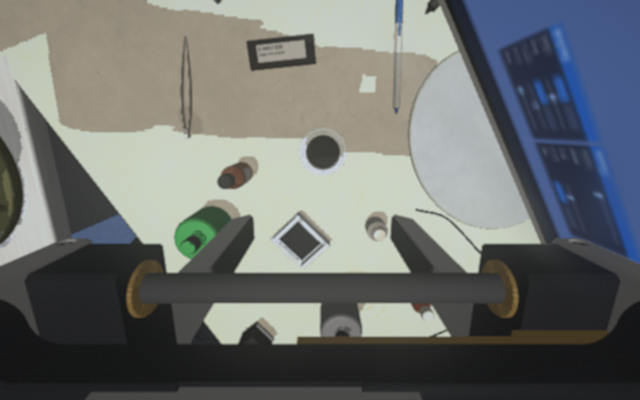

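```bash
python3 - <<'E'
import cv2
p=cv2.imread("pics/a_scene.png")
cv2.imwrite("pics/b1.png",cv2.resize(p[165:320,180:450],None,fx=2.9,fy=2.9,interpolation=cv2.INTER_CUBIC))
p=cv2.imread("pics/a_side.png")
cv2.imwrite("pics/b2.png",cv2.resize(p[145:285,230:420],None,fx=4,fy=4,interpolation=cv2.INTER_CUBIC))
E
```

```text
(no output)
```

View pics/b1.png

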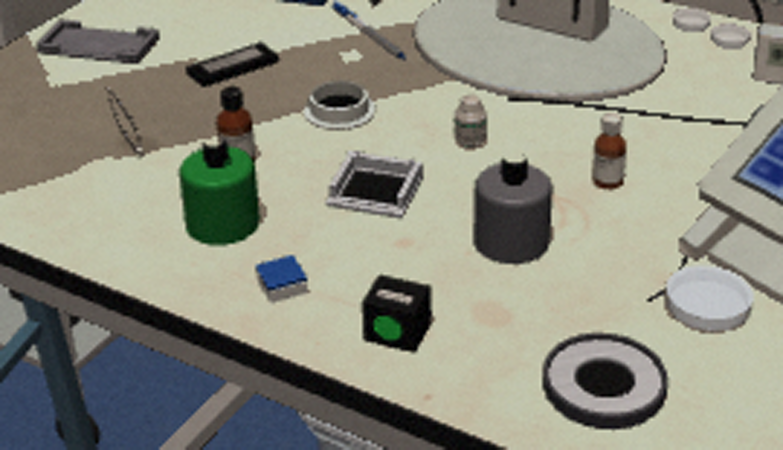

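View pics/b2.png

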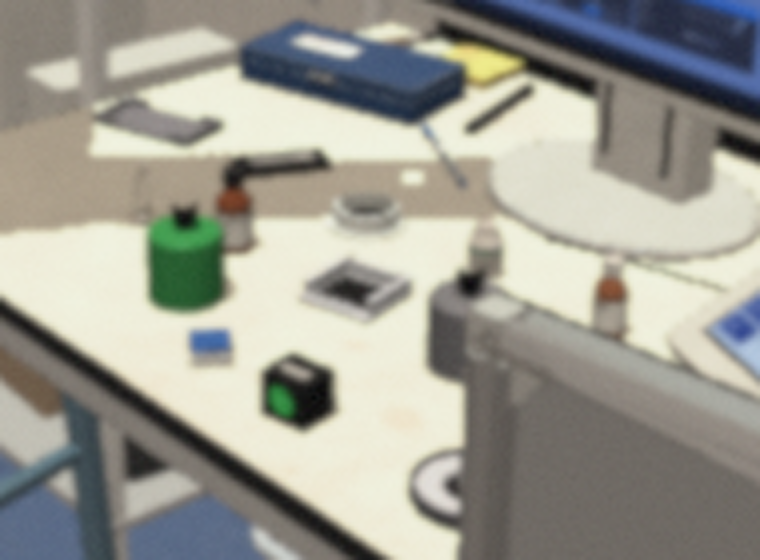

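```bash
cat > h.py <<'E'
import numpy as np,cv2
from station import ctrl
from scipy.spatial.transform import Rotation as Rn
def ray(u,v,K,E,z):
    d=E[:3,:3]@np.array([(u-K[0,2])/K[0,0],(v-K[1,2])/K[1,1],1.]);o=E[:3,3]
    return o+d*(z-o[2])/d[2]
def pts(d,K,E):
    v,u=np.mgrid[:400,:640]
    P=np.stack([(u-K[0,2])/K[0,0]*d,(v-K[1,2])/K[1,1]*d,d],-1)
    W=P@E[:3,:3].T+E[:3,3]; W[d==0]=np.nan
    return W
def snap(n,tag):
    o=ctrl.get_obs();m=ctrl.camera_model(n);p,d=ctrl.camera(n)
    K,E=np.array(m["K"]),np.array(m["extrinsics"])
    cv2.imwrite(f"pics/{tag}.png",p[:,:,::-1]);np.savez(f"{tag}.npz",p=p,d=d,K=K,E=E)
    return o,p,d,K,E
def load(t):
    z=np.load(f"{t}.npz");return z["p"],z["d"],z["K"],z["E"]
E
python3 - <<'E'
from h import *
p,d,K,E=load("a_scene");W=pts(d,K,E)
for n,u,v in [("cover",357,237),("coverknob",357,224),("obj",342,207),("dock",310,228),("cup",297,200),("oil",260,205),("mount",390,216),("cube",317,272),("stand",388,296),("slide",260,186),("tray",213,180),("green",256,232),("table",330,300),("dish",424,267),("panel",500,275),("panel",560,290),("monbot",340,145),("monbot",255,108),("monbot",470,163),("monbase",368,180),("scope",420,240),("bluecase",265,150),("bluebox",277,260)]:
    print(n,np.round(W[v,u],3),np.round(ray(u,v,K,E,0),3))
E
```

```text
cover [ 0.561 -0.237  0.05 ] [ 0.602 -0.178  0.   ]
coverknob [ 0.572 -0.219  0.071] [ 0.632 -0.132  0.   ]
obj [ 0.618 -0.085  0.028] [ 0.643 -0.046  0.   ]
dock [ 0.521 -0.095  0.005] [ 0.524 -0.089  0.   ]
cup [0.554 0.037 0.006] [0.558 0.046 0.   ]
oil [ 0.434 -0.002  0.048] [0.462 0.073 0.   ]
mount [ 0.684 -0.192  0.039] [ 0.723 -0.145  0.   ]
cube [ 0.437 -0.28   0.035] [ 0.457 -0.242  0.   ]
stand [ 0.541 -0.381  0.003] [ 0.543 -0.378  0.   ]
slide [0.498 0.152 0.01 ] [0.504 0.168 0.   ]
tray [0.398 0.26  0.006] [0.401 0.272 0.   ]
green [ 0.381 -0.101  0.046] [ 0.404 -0.037  0.   ]
table [ 0.437 -0.33  -0.   ] [ 0.437 -0.33   0.   ]
dish [ 0.649 -0.358  0.016] [ 0.664 -0.344  0.   ]
panel [ 0.476 -0.655  0.282] [ 0.782 -0.444  0.   ]
panel [ 0.517 -0.705  0.279] [ 0.849 -0.537  0.   ]
monbot [ 0.851  0.3   -0.006] [0.844 0.288 0.   ]
monbot [0.565 0.31  0.174] [0.743 0.769 0.   ]
monbot [ 0.872 -0.237  0.149] [ 1.11  -0.029  0.   ]
monbase [0.775 0.027 0.009] [0.784 0.04  0.   ]
scope [ 0.701 -0.283  0.02 ] [ 0.721 -0.263  0.   ]
bluecase [0.583 0.305 0.038] [0.615 0.383 0.   ]
bluebox [ 0.393 -0.182  0.017] [ 0.401 -0.162  0.   ]
```

Request:
jog_arm(
  rows=[-0.005, -0.035, 0.006, 0, 0, 0, 0, -0.005, -0.035, 0.006, 0, 0, 0, 0, -0.005, -0.035, 0.006, 0, 0, 0, 0, -0.005, -0.035, 0.006, 0, 0, 0, 0, -0.005, -0.035, 0.006, 0, 0, 0, 0, -0.005, -0.035, 0.006, 0, 0, 0, 0, -0.005, -0.035, 0.006, 0, 0, 0, 0, -0.005, -0.035, 0.006, 0, 0, 0, 0],
)

```text
time_s: 0.82
ee_pos: [0.5093, -0.2817, 0.2536]
eef_rot: [-2.214, 1.571, 2.498]
force: [1.1, -0.0, 0.7]
grip_width: 0.0934
```

```bash
python3 - <<'E'
from h import *
o,*_=snap("wrist","c1");print(o["ee_pos"],o["eef_rot"])
o,*_=snap("wrist","c2");print(o["ee_pos"],o["eef_rot"],o["joint_vel"])
E
```

```text
[ 0.5093491  -0.28165737  0.25362466] [-2.21447709  1.57051848  2.49787601]
[ 0.50835921 -0.28690483  0.25439978] [ 0.16365205  1.56891369 -1.41054613] [ 0.07408383 -0.02600853  0.05974088  0.00487739 -0.03990828  0.11925969]
```

View pics/c2.png

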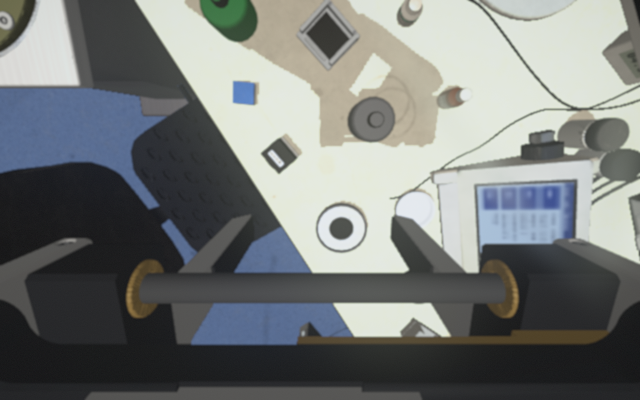

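```bash
cat >> h.py <<'E'
def blobs(t,zmin=0.006,zmax=0.1,box=(0.3,0.78,-0.5,0.33),mn=40):
    p,d,K,E=load(t);W=pts(d,K,E);z=W[...,2]
    m=((z>zmin)&(z<zmax)&(W[...,0]>box[0])&(W[...,0]<box[1])&(W[...,1]>box[2])&(W[...,1]<box[3]))
    n,l,s,c=cv2.connectedComponentsWithStats(m.astype(np.uint8),connectivity=4)
    for i in range(1,n):
        if s[i,4]<mn: continue
        q=W[l==i];zt=np.nanpercentile(q[:,2],95);top=q[q[:,2]>zt-0.004]
        r=cv2.minAreaRect(top[:,:2].astype(np.float32)*1000)
        print("px",np.round(c[i]).astype(int),s[i,4],"ztop %.1f"%(zt*1000),"topmean",np.round(top[:,:2].mean(0)*1000,1),"rect",np.round(r[0],1),np.round(r[1],1),round(r[2],1))
E
python3 - <<'E'
from h import *
o,*_=snap("wrist","c3");print(o["ee_pos"],o["eef_rot"],o["joint_vel"])
p,d,K,E=load("c3");W=pts(d,K,E)
print(W[200,300],W[130,450], W[228,341],W[229,355])
blobs("c3")
print();blobs("a_wrist")
E
```

```text
[ 0.5089292  -0.28414259  0.25368245] [ 0.16572297  1.56992284 -1.40932615] [ 0.07616611 -0.01943554  0.05776714  0.0169356  -0.01521728  0.06657986]
[ 4.72711260e-01 -3.30950356e-01  2.46880505e-04] [ 0.70504777 -0.22144174 -0.00239175] [ 0.53928482 -0.37746915  0.00496984] [ 0.56169664 -0.37749856  0.00967363]
px [229  18] 1914 ztop 66.6 topmean [391.  -78.5] rect [389.7 -77.4] [19.1  8.4] 15.1
px [331  28] 756 ztop 17.5 topmean [522.6 -86.2] rect [517.5 -92.2] [54.1 65.2] 44.1
px [408  13] 558 ztop 44.3 topmean [623.2 -70.5] rect [623.4 -70.6] [14.9 16.7] 82.2
px [505   7] 555 ztop 10.6 topmean [758.6 -58.9] rect [751.7 -61.2] [23.1 56.2] 89.2
px [243  94] 497 ztop 16.7 topmean [ 394.7 -170.4] rect [ 394.8 -170.6] [30.4 30.1] 85.0
px [453  99] 537 ztop 61.8 topmean [ 689.8 -178.7] rect [ 690.1 -178.7] [15.1 15.6] 18.9
px [370 121] 1691 ztop 59.0 topmean [ 574.2 -208.8] rect [ 574.5 -209. ] [56.  55.4] 17.7
px [279 156] 796 ztop 36.3 topmean [ 443.9 -259. ] rect [ 443.8 -259.4] [34.3 39.9] 39.7
px [486 207] 8447 ztop 92.2 topmean [ 773.4 -304. ] rect [ 769.8 -314.3] [ 20.4 104.4] 0
[... 686 characters left out ...]
1] 46.0
px [234 176] 685 ztop 70.2 topmean [435.5   7.2] rect [435.2   6.8] [16.4 16.4] 74.4
px [198 229] 1667 ztop 71.4 topmean [393.  -66.9] rect [390.5 -69.1] [14.7 19.3] 47.1
px [426 211] 65 ztop 14.1 topmean [688.8 -45.1] rect [690.1 -45.6] [ 3.6 23.5] 76.0
px [304 237] 612 ztop 17.1 topmean [523.  -85.4] rect [517.5 -91.6] [53.7 64.9] 43.8
px [376 228] 426 ztop 44.0 topmean [623.2 -68.2] rect [623.6 -68.4] [17.1 16.6] 37.7
px [340 319] 1311 ztop 58.4 topmean [ 574.6 -197.6] rect [ 574.3 -197.1] [33.  55.8] 89.8
px [423 310] 271 ztop 61.9 topmean [ 690.1 -176.9] rect [ 690.7 -177.7] [15.2 15.2] 73.0
px [256 336] 503 ztop 34.9 topmean [ 443.  -241.4] rect [ 441.8 -240.9] [14.5 31.3] 88.3
```

Request:
jog_arm(
  rows=[-0.009, 0.036, -0.015, 0, 0, 0, 0, -0.009, 0.036, -0.015, 0, 0, 0, 0, -0.009, 0.036, -0.015, 0, 0, 0, 0, -0.009, 0.036, -0.015, 0, 0, 0, 0, -0.009, 0.036, -0.015, 0, 0, 0, 0, -0.009, 0.036, -0.015, 0, 0, 0, 0, -0.009, 0.036, -0.015, 0, 0, 0, 0, -0.009, 0.036, -0.015, 0, 0, 0, 0],
  squeeze=12,
)

```text
time_s: 1.63
ee_pos: [0.4367, 0.0104, 0.1327]
eef_rot: [3.065, 1.571, 1.495]
force: [1.4, -1.2, -0.3]
grip_width: 0.094
```

Request:
jog_arm(
  rows=[0, 0, 0, 0, 0, 0, 0, 0, 0, 0, 0, 0, 0, 0, 0, 0, 0, 0, 0, 0, 0],
)

```text
time_s: 1.88
ee_pos: [0.4381, 0.0084, 0.1337]
eef_rot: [1.314, 1.57, -0.256]
force: [-0.3, -0.3, 0.5]
grip_width: 0.0937
```

```bash
python3 - <<'E'
from h import *
o,p,d,K,E=snap("wrist","d1");print(o["ee_pos"],o["joint_vel"])
R=Rn.from_euler("xyz",o["eef_rot"]).as_matrix();print(np.round(R,3))
blobs("d1")
p,d,K,E=load("c3")
hsv=cv2.cvtColor(p,cv2.COLOR_RGB2HSV)
W=pts(d,K,E)
v,u=np.mgrid[:400,:640]
m=(hsv[...,0]>45)&(hsv[...,0]<75)&(hsv[...,1]>150)&(u>255)&(u<310)&(v>120)&(v<190)
print(m.sum(), np.nanmean(W[m],0) if m.any() else 0)
p,d,K,E=load("a_scene");hsv=cv2.cvtColor(p,cv2.COLOR_RGB2HSV);W=pts(d,K,E)
m=(hsv[...,0]>45)&(hsv[...,0]<75)&(hsv[...,1]>150)&(u>300)&(u<335)&(v>255)&(v<290)
print(m.sum(), np.nanmean(W[m],0))
# dock map
p,d,K,E=load("a_wrist")
cv2.imwrite("pics/dock.png",cv2.resize(cv2.warpAffine(p[190:290,255:355,::-1],np.float32([[1,0,0],[0,1,0]]),(100,100)),None,fx=5,fy=5,interpolation=cv2.INTER_CUBIC))
E
```

```text
[0.43808786 0.00836676 0.1337064 ] [-0.03283711  0.00249875 -0.01368008  0.00098979  0.00013272 -0.0027224 ]
[[ 0.     1.     0.001]
 [-0.     0.001 -1.   ]
 [-1.     0.     0.   ]]
px [525  55] 674 ztop 9.0 topmean [643.2 147.2] rect [643. 144.] [  7.9 107.3] 1.9
px [382  41] 3103 ztop 9.7 topmean [496.9 160.1] rect [497.  160.2] [83.5 34.2] 5.4
px [588 140] 17711 ztop 10.4 topmean [725.4  61. ] rect [725.   43.6] [115.9 236.5] 13.7
px [256 141] 60 ztop 8.4 topmean [366.3  61.7] rect [366.4  61.1] [11.8  5.9] 88.4
px [426 165] 838 ztop 18.0 topmean [549.4  37.2] rect [548.9  36.6] [53. 52.] 2.1
px [320 195] 853 ztop 70.4 topmean [434.9   7.3] rect [434.7   6.8] [16.8 16.3] 28.3
px [278 254] 1951 ztop 57.6 topmean [388.5 -55.9] rect [387.8 -55. ] [25.6 56.7] 89.9
px [542 236] 77 ztop 14.3 topmean [687.4 -44.9] rect [689.7 -45.7] [ 3.6 23.4] 74.9
px [377 254] 450 ztop 17.1 topmean [503.4 -68.7] rect [501.9 -68.8] [57.1 30.8] 12.3
px [474 253] 283 ztop 30.1 topmean [611.  -68.1] rect [611.1 -69.1] [18.3  4.2] 89.5
px [287 327] 602 ztop 16.1 topmean [ 394.3 -168.9] rect [ 394.4 -170.2] [31.2 30.4] 84.5
px [428 333] 99 ztop 13.6 topmean [ 573.9 -180.3] rect [ 574.4 -180.7] [26.7  3.7] 1.0
0 0
77 [ 0.43198872 -0.27441167  0.0185933 ]
```

View pics/dock.png

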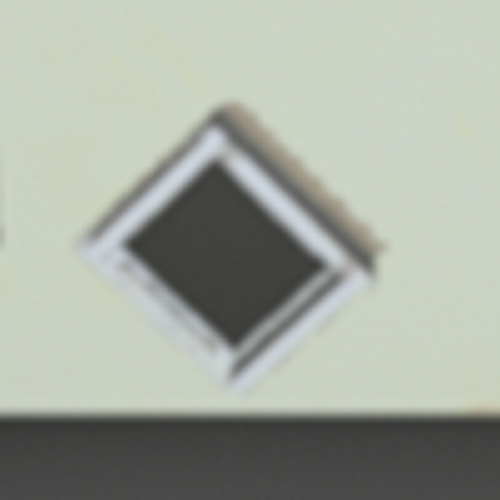

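View pics/d1.png

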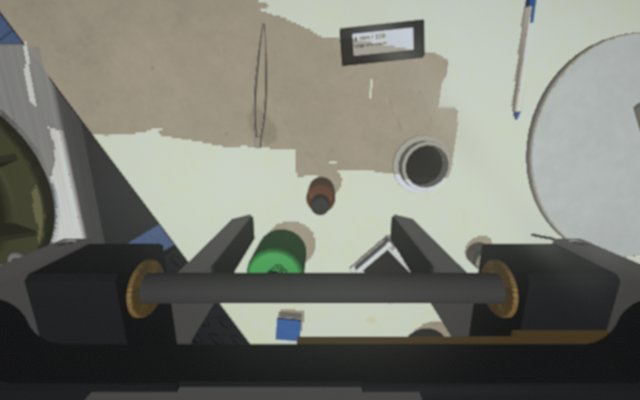

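Request:
jog_arm(
  rows=[-0.003, -0.001, -0.03, 0, 0, 0, 0, 0, 0, -0.03, 0, 0, 0, 0, 0, 0, -0.03, 0, 0, 0, 0, 0, 0, -0.017, 0, 0, 0, 0, 0, 0, -0.01, 0, 0, 0, 0, 0, 0, 0, 0, 0, 0, 0, 0, 0, 0, 0, 0, 0, 0.4, 0, 0, 0, 0, 0, 0, 0.6],
)

```text
time_s: 2.6
ee_pos: [0.4359, 0.0067, 0.0176]
eef_rot: [1.509, 1.569, -0.063]
force: [1.0, 0.1, 0.3]
grip_width: 0.0843
```

```bash
python3 - <<'E'
from h import *
p,d,K,E=load("c3");W=pts(d,K,E)
m=(abs(W[...,0]-.5175)<.07)&(abs(W[...,1]+.092)<.07)
for lo,hi in((.0135,.025),(.004,.0135)):
    q=W[m&(W[...,2]>lo)&(W[...,2]<hi)]
    a=np.deg2rad(44);R=np.array([[np.cos(a),np.sin(a)],[-np.sin(a),np.cos(a)]])
    l=(q[:,:2]-[.5175,-.092])@R.T*1000
    H,xe,ye=np.histogram2d(l[:,0],l[:,1],bins=[np.arange(-45,46,6)]*2);print(H.astype(int))
E
```

```text
[[ 0  0  0  0  0  0  0  0  0  0  0  0  0  0  0]
 [ 0  0  0  0  0  0  0  0  0  0  0  0  0  0  0]
 [ 0  0  1  0  0  0  0  0  0  0  0  0  2  0  0]
 [ 0  0 20  0  0  0  0  0  0  0  0  6 17  0  0]
 [ 0  0 18  3  0  0  0  0  0  0  0  8 16  0  0]
 [ 0  0 21  3  0  0  0  0  0  0  0  5 19  0  0]
 [ 0  0 18  3  0  0  0  0  0  0  0  6 17  0  0]
 [ 0  0 18  4  0  0  0  0  0  0  0  7 15  0  0]
 [ 0  0 19  3  0  0  0  0  0  0  0  6 19  0  0]
 [ 0  0 18  3  0  0  0  0  0  0  0  5 17  0  0]
 [ 0  0 18  6  4  1  2  2  5  4  3  8 16  0  0]
 [ 0  0 20 19 21 22 19 20 18 22 22 21 20  0  0]
 [ 0  0  0  0  0  0  0  0  0  0  0  0  0  0  0]
 [ 0  0  0  0  0  0  0  0  0  0  0  0  0  0  0]
 [ 0  0  0  0  0  0  0  0  0  0  0  0  0  0  0]]
[[ 0  0  0  0  0  0  0  0  0  0  0  0  0  0  0]
 [ 0  0  3  2  0  1  3  1  1  2  2  4  2  0  0]
 [ 0  0 17  9 14 15 18 16 13 19 13 11 11  0  0]
 [ 0  0  4  9 11 13 15 14 12 14 12 14  1  0  0]
 [ 0  0  5  5 11 17 14 11 13 14 17 20  0  0  0]
 [ 0  0  3  8 15 11 13 12 15 11 10 20  0  0  0]
 [ 0  0  5  7 10 12 10 13 15 14 12 21  0  0  0]
 [ 0  0  4  8 12 13 14 12 14 17 11 19  0  0  0]
 [ 0  0  3 10 10 12 15 10 15 13 14 17  0  0  0]
 [ 0  0  4  6 11 18 10 10 17 17 15 19  0  0  0]
 [ 0  1  6  8 19 22 16 20 16 17 15 27  0  0  0]
 [ 0  0  3  2  1  2  5  3  1  1  1  3  0  0  0]
 [ 0  0  0  0  0  0  0  0  0  0  0  0  0  0  0]
 [ 0  0  0  0  0  0  0  0  0  0  0  0  0  0  0]
 [ 0  0  0  0  0  0  0  0  0  0  0  0  0  0  0]]
```

Request:
jog_arm(
  rows=[0, 0, 0, 0, 0, 0, 0.8, 0, 0, 0, 0, 0, 0, 0.8, 0, 0, 0, 0, 0, 0, 0.8, 0, 0, 0, 0, 0, 0, 0.8, 0, 0, 0, 0, 0, 0, 0.8, 0, 0, 0, 0, 0, 0, 0.8],
)

```text
time_s: 3.1
ee_pos: [0.435, 0.007, 0.0165]
eef_rot: [1.494, 1.571, -0.076]
force: [0.5, 0.0, 0.4]
grip_width: 0.0443
```

Request:
jog_arm(
  rows=[0, 0, 0, 0, 0, 0, 0.8, 0, 0, 0, 0, 0, 0, 0.8, 0, 0, 0, 0, 0, 0, 0.8, 0, 0, 0, 0, 0, 0, 0.8],
)

```text
time_s: 3.43
ee_pos: [0.4351, 0.007, 0.0165]
eef_rot: [1.57, 1.571, -0.001]
force: [0.3, 0.3, 0.2]
grip_width: 0.0296
```

Request:
jog_arm(
  rows=[0, 0, 0.015, 0, 0, 0, 0.8, 0, 0, 0.025, 0, 0, 0, 0.8, 0.018, 0.005, 0.005, 0, 0, 0, 0.8, 0.03, 0.008, 0, 0, 0, 0, 0.8, 0.03, 0.008, 0, 0, 0, 0, 0.8, 0.025, 0.006, 0, 0, 0, 0, 0.8, 0.011, 0.003, 0, 0, 0, 0, 0.8, 0, 0, 0, 0, 0, 0, 0.8],
)

```text
time_s: 4.1
ee_pos: [0.5504, 0.0375, 0.061]
eef_rot: [2.152, 1.571, 0.581]
force: [-0.6, -0.3, -0.2]
grip_width: 0.0296
```

Request:
jog_arm(
  rows=[0, 0, 0, 0, 0, 0, 0.8, 0, 0, 0, 0, 0, 0, 0.8],
)

```text
time_s: 4.27
ee_pos: [0.548, 0.0368, 0.0611]
eef_rot: [-1.558, 1.57, -3.129]
force: [-0.3, 0.1, -1.0]
grip_width: 0.0293
```

```bash
python3 - <<'E'
from h import *
o,p,d,K,E=snap("wrist","e1");print(o["ee_pos"],o["grip_width"])
blobs("e1",box=(.45,.65,-.05,.12))
E
```

```text
[0.54804391 0.03684271 0.06112558] 0.02926258046222863
px [442 125] 244 ztop 8.4 topmean [645.  106.8] rect [645.  105.8] [ 7.1 28.7] 3.2
px [322 223] 3554 ztop 96.6 topmean [547.1  43.8] rect [547.2  39.3] [18.1 53.1] 89.9
```

View pics/e1.png

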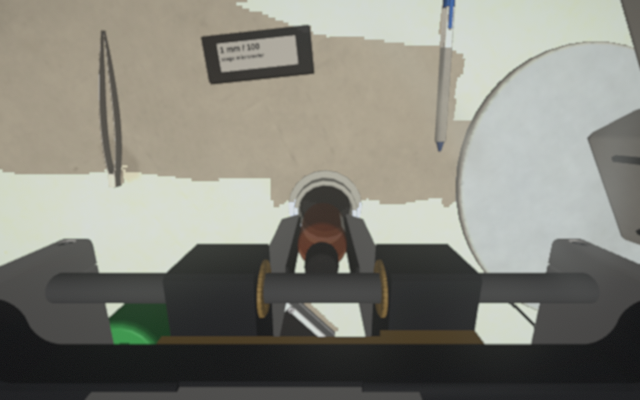

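Request:
jog_arm(
  rows=[0.001, 0, -0.012, 0, 0, 0, 0.8, 0, 0, -0.012, 0, 0, 0, 0.8, 0, 0, -0.008, 0, 0, 0, 0.8, 0, 0, -0.005, 0, 0, 0, 0.8, 0, 0, -0.003, 0, 0, 0, 0.8, 0, 0, 0, 0, 0, 0, 0.8, 0, 0, 0, 0, 0, 0, 0.8],
)

```text
time_s: 4.9
ee_pos: [0.55, 0.037, 0.0213]
eef_rot: [-1.689, 1.571, 3.023]
force: [-0.5, -1.3, -0.6]
grip_width: 0.0294
```

Request:
jog_arm(
  rows=[0, 0, -0.001, 0, 0, 0, 0.62, 0, 0, 0, 0, 0, 0, 0.55, 0, 0, 0, 0, 0, 0, 0.4, 0, 0, 0, 0, 0, 0, 0.4, 0, 0, 0, 0, 0, 0, 0.3, 0, 0, 0.025, 0, 0, 0, 0.2, 0, 0, 0.035, 0, 0, 0, 0, 0, 0, 0.04, 0, 0, 0, 0],
)

```text
time_s: 5.57
ee_pos: [0.549, 0.037, 0.1204]
eef_rot: [-1.575, 1.567, 3.138]
force: [0.0, 0.8, -0.4]
grip_width: 0.0788
```

Request:
jog_arm(
  rows=[-0.005, 0.01, 0.01, 0, 0, 7, 0, -0.005, 0.015, 0.01, 0, 0, 7, 0, -0.005, 0.015, 0.01, 0, 0, 7, 0, -0.005, 0.015, 0.005, 0, 0, 7, 0, -0.006, 0.015, 0, 0, 0, 7, 0, -0.006, 0.015, 0, 0, 0, 7, 0, -0.006, 0.015, 0, 0, 0, 7, 0, -0.006, 0.015, 0, 0, 0, 7, 0],
)

```text
time_s: 6.23
ee_pos: [0.5056, 0.1527, 0.1556]
eef_rot: [0.781, 1.571, 0.194]
force: [0.4, -0.1, 0.1]
grip_width: 0.0938
```

Request:
jog_arm(
  rows=[-0.004, 0.005, 0, 0, 0, 7, 0, -0.004, 0.003, 0, 0, 0, 7, 0, 0, 0, 0, 0, 0, 7, 0, 0, 0, 0, 0, 0, 7, 0, 0, 0, 0, 0, 0, 7, 0, 0, 0, 0, 0, 0, 4.4, 0, 0, 0, 0, 0, 0, 0, 0, 0, 0, 0, 0, 0, 0, 0],
)

```text
time_s: 6.9
ee_pos: [0.498, 0.16, 0.1555]
eef_rot: [0.219, 1.571, 0.31]
force: [0.2, -0.5, 0.4]
grip_width: 0.0939
```

```bash
python3 - <<'E'
from h import *
o,p,d,K,E=snap("wrist","f1");print(o["ee_pos"],o["qpos"])
R=Rn.from_euler("xyz",o["eef_rot"]).as_matrix();print(np.round(R,3), np.degrees(np.arctan2(R[1,1],R[0,1])))
blobs("f1",zmin=.005,box=(.3,.65,-.05,.4))
E
```

```text
[0.49797205 0.16000232 0.1555015 ] [ 2.40853977e-01  2.87456238e-01  1.65807376e+00  5.96936382e-06
  1.19598263e+00 -1.42145556e+00]
[[ 0.    -0.091  0.996]
 [ 0.     0.996  0.091]
 [-1.     0.     0.   ]] 95.24319569751609
px [125  65] 1620 ztop 56.6 topmean [388.2 -46.6] rect [388.1 -45.4] [ 9.2 35.4] 90.0
px [258  60] 160 ztop 8.0 topmean [366.   79.2] rect [367.6  90. ] [70.3  8.6] 89.5
px [460  79] 563 ztop 11.2 topmean [366.1 301.8] rect [369.4 299.6] [55.8 23.1] 47.0
px [276  71] 59 ztop 7.9 topmean [375.6  99.8] rect [375.6 100.4] [46.8  1.9] 83.2
px [393 137] 451 ztop 11.3 topmean [433.7 238.1] rect [431.3 241.5] [55.8 23.1] 46.6
px [320 182] 1912 ztop 9.6 topmean [495.5 159.3] rect [496.9 159.2] [82.7 33.5] 5.7
px [485 231] 3626 ztop 37.0 topmean [534.3 359.2] rect [539.8 361.7] [49.6 95.8] 43.9
px [210 218] 1416 ztop 74.1 topmean [547.1  37. ] rect [547.4  36.6] [15.8 17.3] 8.4
px [400 268] 117 ztop 26.2 topmean [591.6 273.9] rect [592.  273.6] [1.3 6.5] 35.0
px [408 310] 840 ztop 37.0 topmean [640.  280.7] rect [638.8 279.3] [22.5 84.8] 0.2
```

View pics/f1.png

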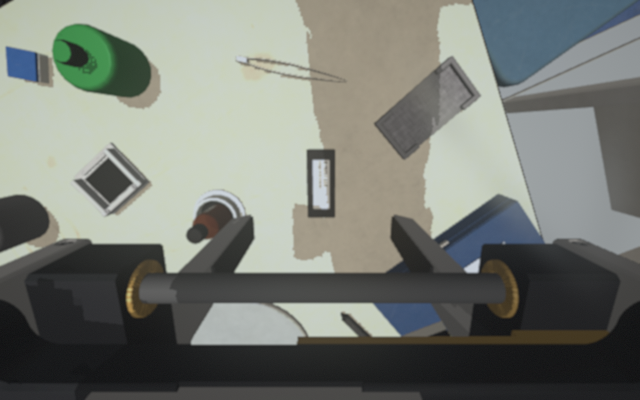

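Request:
jog_arm(
  rows=[-0.001, 0, -0.04, 0, 0, 0, 0, 0, 0, -0.04, 0, 0, 0, 0, 0, 0, -0.035, 0, 0, 0, 0, 0, 0, -0.02, 0, 0, 0, 0, 0, 0, -0.01, 0, 0, 0, 0.3, 0, 0, -0.006, 0, 0, 0, 0.5, 0, 0, 0, 0, 0, 0, 0.8, 0, 0, 0, 0, 0, 0, 0.8],
  squeeze=8,
)

```text
time_s: 7.62
ee_pos: [0.4977, 0.1602, 0.0056]
eef_rot: [0.143, 1.569, 0.237]
force: [-0.6, 0.5, 0.9]
grip_width: 0.0706
```

Request:
jog_arm(
  rows=[0, 0, 0, 0, 0, 0, 0.8, 0, 0, 0, 0, 0, 0, 0.8, 0, 0, 0, 0, 0, 0, 0.8, 0, 0, 0, 0, 0, 0, 0.8, 0, 0, 0, 0, 0, 0, 0.8],
)

```text
time_s: 8.03
ee_pos: [0.4971, 0.16, 0.0048]
eef_rot: [0.13, 1.57, 0.224]
force: [0.5, -0.1, -0.4]
grip_width: 0.0379
```

Request:
jog_arm(
  rows=[0, 0, -0.0015, 0, 0, 0, 0.8, 0, 0, 0, 0, 0, 0, 0.8, 0, 0, 0, 0, 0, 0, 0.8, 0, 0, 0, 0, 0, 0, 0.8],
)

```text
time_s: 8.37
ee_pos: [0.4973, 0.1601, 0.0033]
eef_rot: [0.108, 1.57, 0.202]
force: [-0.7, -1.0, 5.2]
grip_width: 0.0335
```

Request:
jog_arm(
  rows=[0, 0, 0.02, 0, 0, 0, 0.8, 0, 0, 0.03, 0, 0, 0, 0.8, -0.016, 0.018, 0, 0, 0, -7, 0.8, -0.016, 0.018, 0, 0, 0, -7, 0.8, -0.016, 0.018, 0, 0, 0, -7, 0.8, -0.016, 0.018, 0, 0, 0, -7, 0.8, -0.016, 0.018, 0, 0, 0, -7, 0.8, -0.011, 0.013, 0, 0, 0, -7, 0.8],
)

```text
time_s: 9.03
ee_pos: [0.4046, 0.264, 0.0528]
eef_rot: [-2.315, 1.57, -2.959]
force: [0.6, -0.1, -0.2]
grip_width: 0.0337
```

Request:
jog_arm(
  rows=[-0.006, 0.0075, 0, 0, 0, -6.7, 0.8, 0, 0, 0, 0, 0, 0, 0.8, 0, 0, 0, 0, 0, 0, 0.8, 0, 0, 0, 0, 0, 0, 0.8],
)

```text
time_s: 9.37
ee_pos: [0.4004, 0.2701, 0.0529]
eef_rot: [-0.681, 1.571, -1.433]
force: [-0.4, -0.9, 0.2]
grip_width: 0.0341
```

```bash
python3 - <<'E'
from h import *
o,p,d,K,E=snap("wrist","g1");print(o["ee_pos"],o["grip_width"],o["force"])
R=Rn.from_euler("xyz",o["eef_rot"]).as_matrix();print(np.degrees(np.arctan2(R[1,1],R[0,1])))
print("tray");blobs("g1",zmin=.006,zmax=.02,box=(.33,.47,.2,.34))
print("slide");blobs("g1",zmin=.04,zmax=.07,box=(.33,.47,.2,.34))
E
```

```text
[0.4003632  0.27006634 0.05289506] 0.03409133449119576 [-0.35048665 -0.8568311   0.18861624]
46.92640615149572
tray
px [323 153] 807 ztop 11.1 topmean [366.1 303.5] rect [369.  300.6] [56.  21.9] 46.9
px [295 259] 79 ztop 11.0 topmean [416.3 223.1] rect [414.3 225.2] [ 5.3 21.6] 41.7
px [349 261] 68 ztop 10.8 topmean [450.1 256.2] rect [447.9 258.6] [ 5.3 18.3] 48.0
slide
px [321 219] 5651 ztop 59.7 topmean [394.1 276. ] rect [395.5 274.8] [57.2 71.9] 47.8
```

View pics/g1.png

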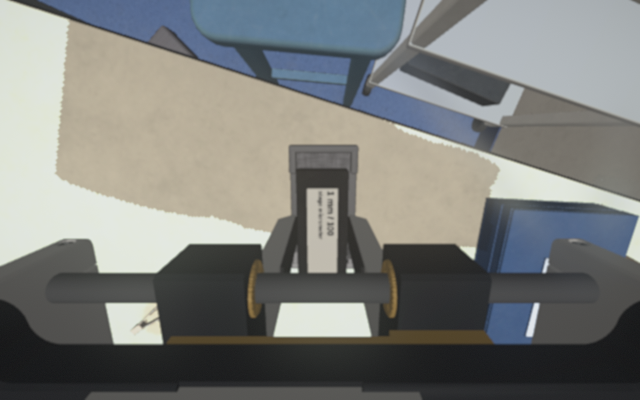

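```bash
python3 - <<'E'
from h import *
p,d,K,E=load("g1");W=pts(d,K,E)
a=np.deg2rad(136.9);u=np.array([np.cos(a),np.sin(a)]);n=np.array([-u[1],u[0]])
r=W[...,:2]-[.4004,.2706];L=r@u*1000;N=r@n*1000;z=W[...,2]*1000
m=(z>55)&(z<63)&(L>0)&(L<60)&(abs(N)<25)
print(np.nanpercentile(L[m],[95,99,100]))
for lo in(20,25,30,35):
    k=m&(L>lo)&(L<lo+5);print(lo,N[k].min(),N[k].max())
m=(z>9)&(z<13)&(abs(N)<15)&(L>40)&(L<70);print("wall",L[m].min(),L[m].max())
m=(z>9)&(z<13)&(L>40)&(L<70)&(abs(N)<50);print("wallN",N[m].min(),N[m].max())
E
```

```text
[40.41239377 42.09240129 42.23076822]
20 -16.354137017739678 17.058199838539146
25 -16.24952140297064 16.994890910416807
30 -16.07847833605272 16.819861111641664
35 -16.726765131030156 17.36046990337035
wall 49.4479288225276 54.287747447714715
wallN -28.163321414843647 27.319612264416396
```

Request:
jog_arm(
  rows=[0, 0, -0.015, 0, 0, 0, 0.8, 0, 0, -0.015, 0, 0, 0, 0.8, 0, 0, -0.008, 0, 0, 0, 0.8, 0, 0, -0.004, 0, 0, 0, 0.8, 0, 0, -0.003, 0, 0, 0, 0.8, 0, 0, 0, 0, 0, 0, 0.8, 0, 0, 0, 0, 0, 0, 0.8],
)

```text
time_s: 10.0
ee_pos: [0.4003, 0.2705, 0.0083]
eef_rot: [1.248, 1.57, 0.492]
force: [1.0, -0.3, -0.2]
grip_width: 0.0339
```

Request:
jog_arm(
  rows=[0, 0, -0.001, 0, 0, 0, 0.6, 0, 0, 0, 0, 0, 0, 0.5, 0, 0, 0, 0, 0, 0, 0.4, 0, 0, 0, 0, 0, 0, 0.4, 0, 0, 0.03, 0, 0, 0, 0.3, 0, 0, 0.04, 0, 0, 0, 0.2, 0, 0, 0.04, 0, 0, 0, 0, 0, 0, 0.04, 0, 0, 0, 0],
)

```text
time_s: 10.67
ee_pos: [0.3996, 0.2703, 0.1589]
eef_rot: [-1.837, 1.57, -2.593]
force: [0.7, 0.9, 0.1]
grip_width: 0.0796
```

```bash
python3 - <<'E'
from h import *
o,p,d,K,E=snap("wrist","g2");print(o["ee_pos"],o["grip_width"],o["qpos"])
blobs("g2",zmin=.006,zmax=.03,box=(.33,.47,.2,.34))
E
```

```text
[0.39955199 0.27027392 0.15886951] 0.07958193439852036 [ 5.18798493e-01  1.96039014e-01  1.76427337e+00 -1.04729534e-05
  1.18160103e+00 -2.96413494e-01]
px [323 146] 395 ztop 11.2 topmean [366.2 303.6] rect [368.9 300.6] [55.8 21.2] 46.6
px [322 183] 1918 ztop 13.6 topmean [398.3 272.6] rect [399.3 271.5] [33.5 82.8] 47.4
px [323 221] 349 ztop 11.0 topmean [433.9 239.9] rect [431.  242.9] [55.2 22.7] 46.8
```

View pics/g2.png

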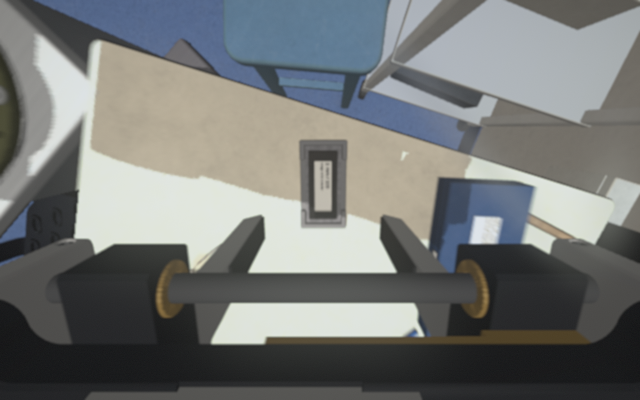

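Request:
jog_arm(
  rows=[0.004, -0.038, 0, 0, 0, -7, 0, 0.004, -0.038, 0, 0, 0, -7, 0, 0.004, -0.038, 0, 0, 0, -7, 0, 0.004, -0.038, 0, 0, 0, -7, 0, 0.004, -0.038, 0, 0, 0, -7, 0, 0.004, -0.038, 0, 0, 0, -7, 0, 0.003, -0.038, 0, 0, 0, -7, 0, 0.003, -0.038, 0, 0, 0, -7, 0],
)

```text
time_s: 11.38
ee_pos: [0.4298, -0.0354, 0.157]
eef_rot: [1.595, 1.57, -0.144]
force: [1.2, 0.5, 0.8]
grip_width: 0.094
```

Request:
jog_arm(
  rows=[0.003, -0.038, 0, 0, 0, -7, 0, 0.003, -0.038, 0, 0, 0, -7, 0, 0.003, -0.038, 0, 0, 0, -7, 0, 0.003, -0.038, 0, 0, 0, -7, 0, 0.002, -0.036, 0, 0, 0, -7, 0, 0, -0.038, 0, 0, 0, -6.2, 0, 0, 0, 0, 0, 0, 0, 0, 0, 0, 0, 0, 0, 0, 0],
)

```text
time_s: 12.05
ee_pos: [0.4435, -0.2608, 0.1564]
eef_rot: [-1.352, 1.57, 2.477]
force: [0.1, 0.1, -0.5]
grip_width: 0.0939
```

Request:
jog_arm(
  rows=[0, 0, 0, 0, 0, 0, 0],
)

```text
time_s: 12.13
ee_pos: [0.4438, -0.2591, 0.1566]
eef_rot: [-1.519, 1.57, 2.313]
force: [0.6, -0.2, -1.5]
grip_width: 0.094
```

```bash
python3 - <<'E'
from h import *
o,p,d,K,E=snap("wrist","i1");print(o["ee_pos"],o["grip_width"],o["qpos"])
R=Rn.from_euler("xyz",o["eef_rot"]).as_matrix();print(np.degrees(np.arctan2(R[1,1],R[0,1])))
blobs("i1",zmin=.006,zmax=.1,box=(.35,.65,-.45,.0))
E
```

```text
[ 0.44382564 -0.25909968  0.15664126] 0.093997446842938 [-5.99759067e-01  2.66980405e-01  1.68163409e+00  1.39545271e-04
  1.19353490e+00  2.80689002e-01]
-50.44890630124999
px [244  24] 1378 ztop 17.5 topmean [524.1 -86.6] rect [518.  -92.4] [54.2 65.5] 44.0
px [370  57] 3719 ztop 65.9 topmean [ 570.6 -209.7] rect [ 574.8 -209.4] [19.2 19. ] 34.0
px [251  63] 106 ztop 8.0 topmean [ 498.2 -111.8] rect [ 498.3 -111.6] [ 3.9 38.5] 43.9
px [494 101] 1207 ztop 14.3 topmean [ 638.9 -346.8] rect [ 632.3 -348.3] [61.  35.3] 90.0
px [151 117] 4052 ztop 69.0 topmean [392.5 -76.6] rect [390.2 -73.7] [19.3 15.3] 37.5
px [239 169] 715 ztop 16.3 topmean [ 395.4 -170.6] rect [ 395.  -170.3] [30.8 30.7] 84.7
px [450 186] 3005 ztop 12.3 topmean [ 539.5 -378.9] rect [ 538.4 -378.8] [82.7 83. ] 27.1
px [324 185] 1306 ztop 36.2 topmean [ 444.5 -258.9] rect [ 443.6 -259.7] [35.  39.6] 39.6
```

View pics/i1.png

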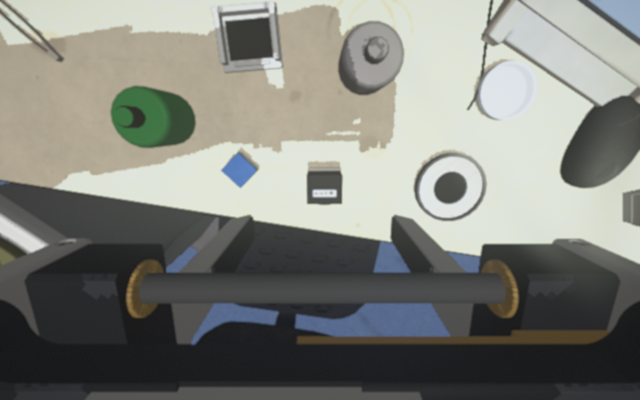

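Request:
jog_arm(
  rows=[0, -0.0005, -0.04, 0, 0, 0, 0, 0, 0, -0.04, 0, 0, 0, 0, 0, 0, -0.035, 0, 0, 0, 0, 0, 0, -0.018, 0, 0, 0, 0, 0, 0, -0.0085, 0, 0, 0, 0.3, 0, 0, 0, 0, 0, 0, 0.5, 0, 0, 0, 0, 0, 0, 0.8, 0, 0, 0, 0, 0, 0, 0.8],
  squeeze=12,
)

```text
time_s: 12.85
ee_pos: [0.4449, -0.2602, 0.0171]
eef_rot: [1.853, 1.568, -0.598]
force: [-0.8, -0.1, 0.1]
grip_width: 0.0709
```

Request:
jog_arm(
  rows=[0, 0, 0, 0, 0, 0, 0.8, 0, 0, 0, 0, 0, 0, 0.8, 0, 0, 0, 0, 0, 0, 0.8, 0, 0, 0, 0, 0, 0, 0.8, 0, 0, 0, 0, 0, 0, 0.8, 0, 0, 0, 0, 0, 0, 0.8],
)

```text
time_s: 13.35
ee_pos: [0.4442, -0.2602, 0.0158]
eef_rot: [1.768, 1.57, -0.684]
force: [-0.3, -0.7, 4.5]
grip_width: 0.0401
```

Request:
jog_arm(
  rows=[0, 0, 0.02, 0, 0, 0, 0.8, 0, 0, 0.03, 0, 0, 0, 0.8, 0.01, 0.024, 0.005, 0, 0, 1, 0.8, 0.016, 0.036, 0, 0, 0, 1, 0.8, 0.016, 0.036, 0, 0, 0, 1, 0.8, 0.015, 0.034, 0, 0, 0, 1, 0.8, 0.01, 0.024, 0, 0, 0, 0.3, 0.8, 0.006, 0.013, 0, 0, 0, 0, 0.8],
)

```text
time_s: 14.02
ee_pos: [0.5176, -0.0902, 0.0703]
eef_rot: [-1.718, 1.57, 2.191]
force: [0.2, -0.5, -1.2]
grip_width: 0.0402
```

Request:
jog_arm(
  rows=[0, 0, 0, 0, 0, 0, 0.8, 0, 0, 0, 0, 0, 0, 0.8, 0, 0, 0, 0, 0, 0, 0.8],
)

```text
time_s: 14.27
ee_pos: [0.5166, -0.0936, 0.0703]
eef_rot: [-0.743, 1.57, -3.121]
force: [-0.6, 0.9, -1.6]
grip_width: 0.0399
```

```bash
python3 - <<'E'
from h import *
o,p,d,K,E=snap("wrist","j1");print(o["ee_pos"],o["grip_width"],o["force"])
R=Rn.from_euler("xyz",o["eef_rot"]).as_matrix();print(np.degrees(np.arctan2(R[1,1],R[0,1])))
blobs("j1",zmin=.06,zmax=.1,box=(.45,.6,-.15,.0))
blobs("j1",zmin=.012,zmax=.025,box=(.45,.6,-.15,.0))
snap("scene","j2")
E
python3 - <<'E'
import cv2
p=cv2.imread("pics/j2.png");cv2.imwrite("pics/j2c.png",cv2.resize(p[165:300,220:420],None,fx=4,fy=4,interpolation=cv2.INTER_CUBIC))
E
```

```text
[ 0.51660634 -0.09363969  0.07027044] 0.03985664885271374 [-0.61921032  0.8524603  -1.63991042]
-46.22119864771467
px [321 229] 4966 ztop 93.4 topmean [516.7 -91.2] rect [516.3 -91.6] [33.1 63.2] 43.8
px [325 184] 1028 ztop 17.3 topmean [531.1 -81.4] rect [524.1 -85.6] [36.7 65.4] 43.1
```

View pics/j2c.png

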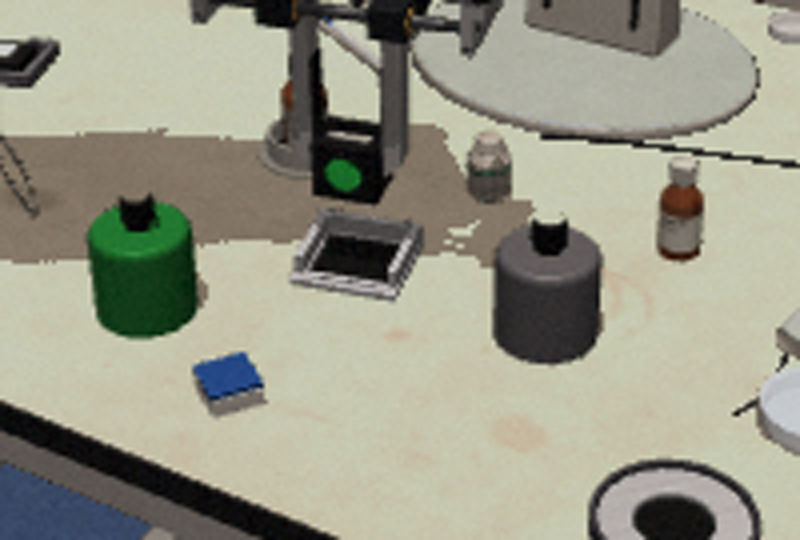

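View pics/j1.png

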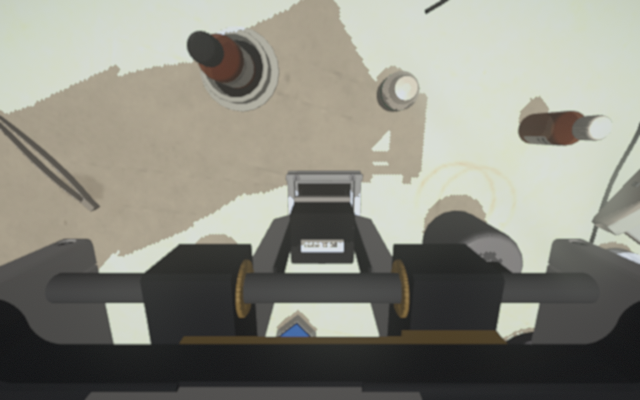

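Request:
jog_arm(
  rows=[0.001, 0.001, -0.015, 0, 0, 0, 0.8, 0, 0, -0.015, 0, 0, 0, 0.8, 0, 0, -0.01, 0, 0, 0, 0.8, 0, 0, -0.005, 0, 0, 0, 0.8, 0, 0, -0.003, 0, 0, 0, 0.8, 0, 0, 0, 0, 0, 0, 0.8, 0, 0, 0, 0, 0, 0, 0.8],
)

```text
time_s: 14.95
ee_pos: [0.5182, -0.0922, 0.0229]
eef_rot: [2.12, 1.57, -0.257]
force: [-0.7, 0.1, -0.5]
grip_width: 0.0399
```

Request:
jog_arm(
  rows=[0, 0, -0.0015, 0, 0, 0, 0.8, 0, 0, 0, 0, 0, 0, 0.55, 0, 0, 0, 0, 0, 0, 0.45, 0, 0, 0, 0, 0, 0, 0.35, 0, 0, 0, 0, 0, 0, 0.3, 0, 0, 0.03, 0, 0, 0, 0.3, 0, 0, 0.04, 0, 0, 0, 0.2, 0, 0, 0.04, 0, 0, 0, 0],
)

```text
time_s: 15.62
ee_pos: [0.5173, -0.0918, 0.1319]
eef_rot: [-1.02, 1.569, 2.886]
force: [0.8, 0.1, 1.3]
grip_width: 0.0756
```

```bash
python3 - <<'E'
from h import *
o,p,d,K,E=snap("wrist","k1");print(o["ee_pos"],o["grip_width"],o["qpos"])
blobs("k1",zmin=.006,zmax=.1,box=(.45,.72,-.2,.1))
cv2.imwrite("pics/k1c.png",cv2.resize(p[60:260,200:520,::-1],None,fx=2.5,fy=2.5,interpolation=cv2.INTER_CUBIC))
E
```

```text
[ 0.51731328 -0.09183279  0.13189237] 0.07559947164982422 [-2.45416544e-01  3.20335352e-01  1.67423080e+00  2.23516539e-05
  1.14905233e+00  5.60926000e-01]
px [402   5] 648 ztop 10.3 topmean [701.2 -20.9] rect [697.5 -17.3] [10.1 69.8] 42.8
px [419  28] 158 ztop 14.2 topmean [688.6 -45.5] rect [691.5 -46. ] [ 3.6 24.1] 75.2
px [251  79] 1989 ztop 74.4 topmean [548.7  36.1] rect [548.6  36.2] [17.1 16.5] 43.2
px [382 100] 780 ztop 44.4 topmean [623.8 -69.1] rect [624.2 -69.3] [17. 17.] 28.4
px [510 129] 1261 ztop 61.6 topmean [ 690.5 -177.6] rect [ 691.1 -178.2] [16.  15.5] 32.2
px [323 188] 2507 ztop 41.0 topmean [518. -90.] rect [517.7 -90.1] [34.4 39.8] 44.1
px [432 219] 1882 ztop 57.6 topmean [ 575.8 -191.2] rect [ 576.1 -190.2] [19.5 51. ] 90.0
```

View pics/k1c.png

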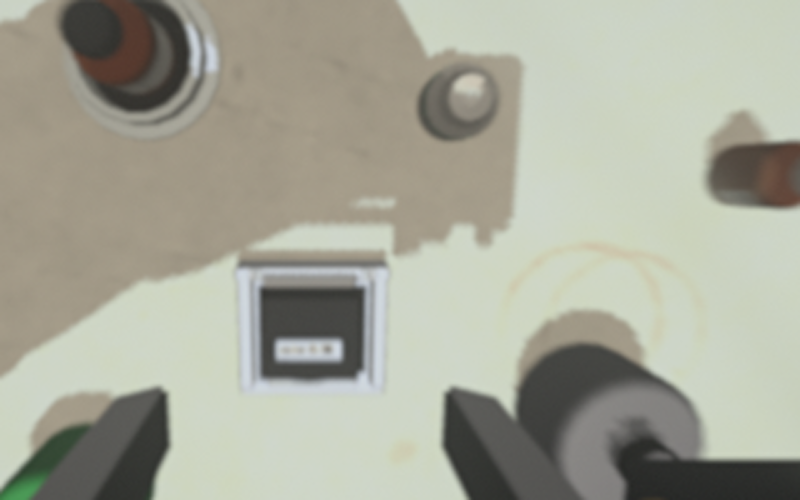

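```bash
python3 - <<'E'
from h import *
for t in("a_wrist","c3","d1","k1","f1","a_scene","j1"):
    p,d,K,E=load(t);W=pts(d,K,E)
    m=(W[...,2]>.1)&(W[...,2]<.6)&(W[...,0]>.55)&(W[...,1]>-.3)&(W[...,1]<.3)&(W[...,0]>.6)
    q=W[m]
    if len(q)<30: print(t,len(q));continue
    s=.872*q[:,0]+.49*q[:,1];i=np.argsort(s)[:2000:400];print(t,len(q),np.percentile(s,[0,1,5]).round(3),q[i].round(3).tolist())
p,d,K,E=load("k1")
# objective silhouette in scene
p,d,K,E=load("a_scene");W=pts(d,K,E)
m=(abs(W[...,0]-.624)<.03)&(abs(W[...,1]+.07)<.03)&(W[...,2]>.003)
r=np.hypot(W[...,0]-.624,W[...,1]+.0692)
for z in range(0,48,4):
    k=m&(W[...,2]*1000>z)&(W[...,2]*1000<z+4)
    if k.any(): 
        a=W[k][:,:2]@np.array([.874,-.485]);print(z,k.sum(),"width mm",((a.max()-a.min())*1000).round(1))
cv2.imwrite("pics/obj.png",cv2.resize(p[190:225,320:365,::-1],None,fx=14,fy=14,interpolation=cv2.INTER_CUBIC))
E
```

```text
a_wrist 50456 [0.528 0.533 0.539] [[0.6, 0.011, 0.278], [0.604, 0.011, 0.217], [0.607, 0.011, 0.268], [0.608, 0.011, 0.279], [0.601, 0.025, 0.336]]
c3 2373 [0.537 0.542 0.548] [[0.783, -0.298, 0.1], [0.793, -0.275, 0.103], [0.803, -0.273, 0.109], [0.81, -0.27, 0.112], [0.8, -0.105, 0.145]]
d1 0
k1 0
f1 2
a_scene 49125 [0.506 0.541 0.643] [[0.6, -0.035, 0.31], [0.609, 0.002, 0.345], [0.624, 0.191, 0.15], [0.686, 0.087, 0.214], [0.616, 0.214, 0.128]]
j1 0
0 1 width mm 0.0
4 10 width mm 20.8
8 14 width mm 22.6
12 12 width mm 27.7
16 16 width mm 25.2
20 14 width mm 25.1
24 17 width mm 25.2
28 20 width mm 25.7
32 21 width mm 24.9
36 11 width mm 17.2
40 18 width mm 15.1
44 11 width mm 12.1
```

View pics/obj.png

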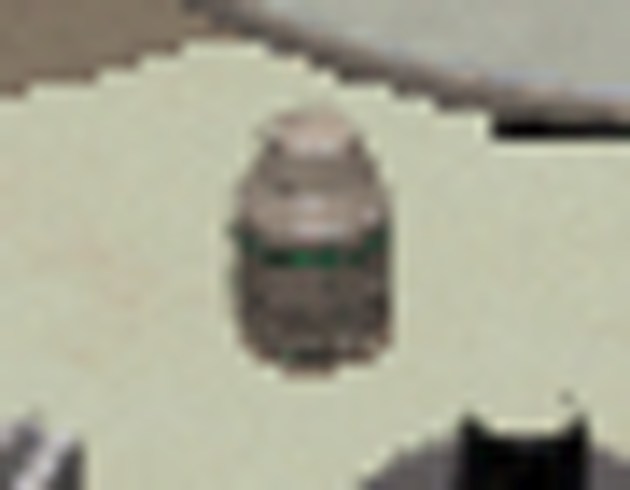

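Request:
jog_arm(
  rows=[0.02, 0.004, 0, 0, 0, 0, 0, 0.03, 0.006, 0, 0, 0, 0, 0, 0.03, 0.007, 0, 0, 0, 0, 0, 0.02, 0.004, 0, 0, 0, 0, 0, 0.007, 0.001, 0, 0, 0, 0, 0, 0, 0, 0, 0, 0, 0, 0, 0, 0, 0, 0, 0, 0, 0, 0, 0, 0, 0, 0, 0, 0],
  squeeze=14,
)

```text
time_s: 16.33
ee_pos: [0.6241, -0.0703, 0.1309]
eef_rot: [-0.774, 1.57, 3.132]
force: [-0.3, -0.0, 0.3]
grip_width: 0.0942
```

```bash
python3 - <<'E'
from h import *
o,p,d,K,E=snap("wrist","l1");print(o["ee_pos"],o["grip_width"],o["qpos"])
blobs("l1",zmin=.012,zmax=.1,box=(.45,.72,-.2,.1))
W=pts(d,K,E);m=(W[...,2]>.1)&(W[...,0]>.6);q=W[m];print(len(q), (.872*q[:,0]+.49*q[:,1]).min() if len(q) else 0)
cv2.imwrite("pics/l1c.png",p[...,::-1])
E
```

```text
[ 0.62407814 -0.07031419  0.13093335] 0.0942154279784193 [-1.70474524e-01  5.37366488e-01  1.36426494e+00 -7.84198731e-05
  1.24041959e+00  6.36251661e-01]
px [197 174] 1837 ztop 74.1 topmean [549.6  36.3] rect [549.   36.5] [16.9 16.5] 31.3
px [323 191] 619 ztop 44.2 topmean [624.8 -68.8] rect [624.6 -69.4] [16.9 16. ] 44.1
px [442 219] 853 ztop 61.6 topmean [ 691.4 -177.3] rect [ 691.5 -178. ] [15.6 15.9] 81.0
px [272 258] 1334 ztop 40.4 topmean [527.1 -82.1] rect [526.  -82.1] [12.3 40.6] 44.0
px [370 312] 593 ztop 57.9 topmean [ 571.4 -191.9] rect [ 572.  -190.1] [44.5 19.8] 0.2
75505 0.5110914724451523
```

View pics/l1c.png

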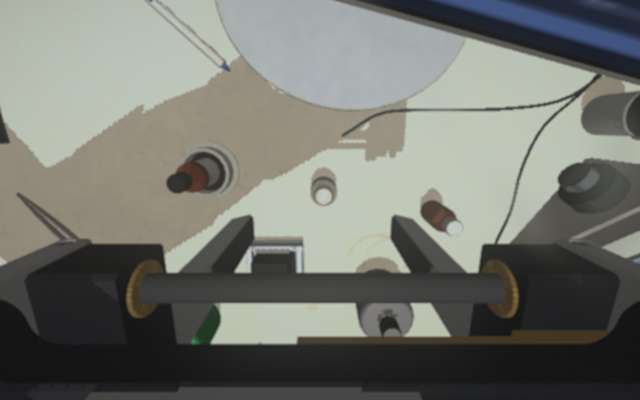

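Request:
jog_arm(
  rows=[0, 0.001, -0.04, 0, 0, 0, 0, 0, 0, -0.04, 0, 0, 0, 0, 0, 0, -0.025, 0, 0, 0, 0, 0, 0, -0.012, 0, 0, 0, 0, 0, 0, -0.005, 0, 0, 0, 0.3, 0, 0, 0, 0, 0, 0, 0.4, 0, 0, 0, 0, 0, 0, 0.5, 0, 0, 0, 0, 0, 0, 0.6],
  squeeze=6,
)

```text
time_s: 17.05
ee_pos: [0.626, -0.0692, 0.011]
eef_rot: [2.2, 1.568, -0.178]
force: [0.0, -0.3, 0.9]
grip_width: 0.0708
```

Request:
jog_arm(
  rows=[0, 0, 0, 0, 0, 0, 0.62, 0, 0, 0, 0, 0, 0, 0.64, 0, 0, 0, 0, 0, 0, 0.66, 0, 0, 0, 0, 0, 0, 0.68, 0, 0, 0, 0, 0, 0, 0.7, 0, 0, 0, 0, 0, 0, 0.72, 0, 0, 0, 0, 0, 0, 0.76, 0, 0, 0, 0, 0, 0, 0.8],
)

```text
time_s: 17.72
ee_pos: [0.6251, -0.0691, 0.009]
eef_rot: [2.092, 1.57, -0.285]
force: [0.1, -0.7, 0.2]
grip_width: 0.027
```

Request:
jog_arm(
  rows=[0, 0, 0, 0, 0, 0, 0.85, 0, 0, 0, 0, 0, 0, 0.85],
  squeeze=14,
)

```text
time_s: 17.88
ee_pos: [0.6251, -0.0691, 0.009]
eef_rot: [2.093, 1.571, -0.284]
force: [0.7, -0.9, 1.0]
grip_width: 0.0271
```

Request:
jog_arm(
  rows=[0, 0, 0.01, 0, 0, 0, 0.85, 0, 0, 0.025, 0, 0, 0, 0.85, 0, 0, 0.03, 0, 0, 0, 0.85, 0, 0, 0.03, 0, 0, 0, 0.85, -0.003, -0.01, 0.025, 0, 0, 0, 0.85, -0.006, -0.02, 0, 0, 0, 0, 0.85, -0.007, -0.025, 0, 0, 0, 0, 0.85, -0.008, -0.03, 0, 0, 0, 0, 0.85],
)

```text
time_s: 18.55
ee_pos: [0.6007, -0.1539, 0.13]
eef_rot: [2.528, 1.57, 0.153]
force: [-0.3, -0.3, -2.1]
grip_width: 0.0272
```

Request:
jog_arm(
  rows=[-0.01, -0.035, 0, 0, 0, 0, 0.85, -0.01, -0.035, 0, 0, 0, 0, 0.85, -0.01, -0.035, 0, 0, 0, 0, 0.85, -0.01, -0.035, 0, 0, 0, 0, 0.85, -0.01, -0.035, 0, 0, 0, 0, 0.85, -0.007, -0.025, 0, 0, 0, 0, 0.85, -0.004, -0.015, 0, 0, 0, 0, 0.85, -0.0015, -0.01, 0, 0, 0, 0, 0.85],
)

```text
time_s: 19.22
ee_pos: [0.5377, -0.3804, 0.1291]
eef_rot: [-1.546, 1.57, 2.358]
force: [0.9, -0.3, -1.3]
grip_width: 0.027
```

Request:
jog_arm(
  rows=[0, 0, -0.02, 0, 0, 0, 0.85, 0, 0, -0.03, 0, 0, 0, 0.85, 0, 0, -0.015, 0, 0, 0, 0.85, 0, 0, 0, 0, 0, 0, 0.85, 0, 0, 0, 0, 0, 0, 0.85, 0, 0, 0, 0, 0, 0, 0.85],
)

```text
time_s: 19.72
ee_pos: [0.5395, -0.3788, 0.0656]
eef_rot: [1.767, 1.569, -0.609]
force: [-0.4, -0.3, -1.7]
grip_width: 0.0277
```

```bash
python3 - <<'E'
from h import *
o,p,d,K,E=snap("wrist","m1");print(o["ee_pos"],o["grip_width"],o["force"])
blobs("m1",zmin=.006,zmax=.016,box=(.47,.61,-.45,-.3))
blobs("m1",zmin=.06,zmax=.12,box=(.47,.61,-.45,-.3))
W=pts(d,K,E)
m=(W[...,2]>.0108)&(W[...,2]<.02)&(np.hypot(W[...,0]-.538,W[...,1]+.379)<.05)&(np.hypot(W[...,0]-.538,W[...,1]+.379)>.036)
q=W[m][:,:2];A=np.c_[2*q,np.ones(len(q))];s=np.linalg.lstsq(A,(q**2).sum(1),rcond=None)[0];print("circle",s[:2],np.sqrt(s[2]+s[0]**2+s[1]**2),len(q))
snap("scene","m2")
E
python3 - <<'E'
import cv2
p=cv2.imread("pics/m2.png");cv2.imwrite("pics/m2c.png",cv2.resize(p[190:330,300:480],None,fx=4,fy=4,interpolation=cv2.INTER_CUBIC))
E
```

```text
[ 0.53945422 -0.37881056  0.06563918] 0.02767331902759734 [-0.42910597 -0.2816405  -1.67351647]
px [323 188] 3309 ztop 12.3 topmean [ 550.6 -368.1] rect [ 548.2 -371.5] [57.8 83.7] 40.9
px [321 236] 3775 ztop 116.2 topmean [ 544.  -371.9] rect [ 540.3 -375.7] [15.5 50.6] 43.7
circle [ 0.53855887 -0.37949774] 0.03990624586320589 668
```

View pics/m2c.png

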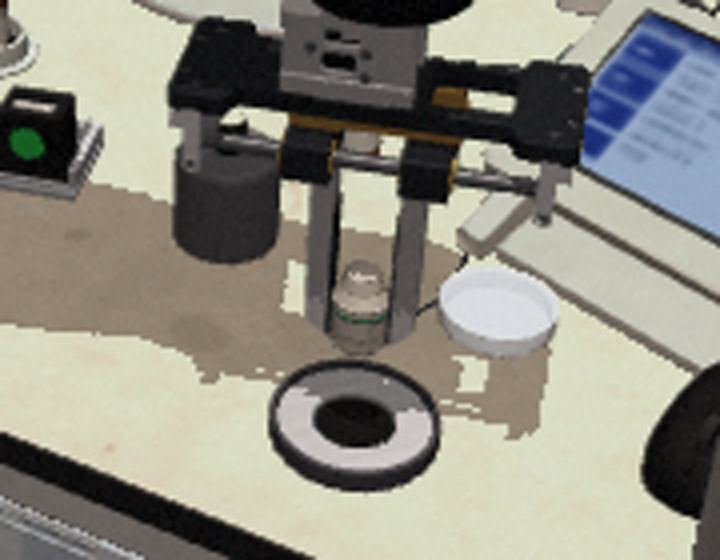

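View pics/m1.png

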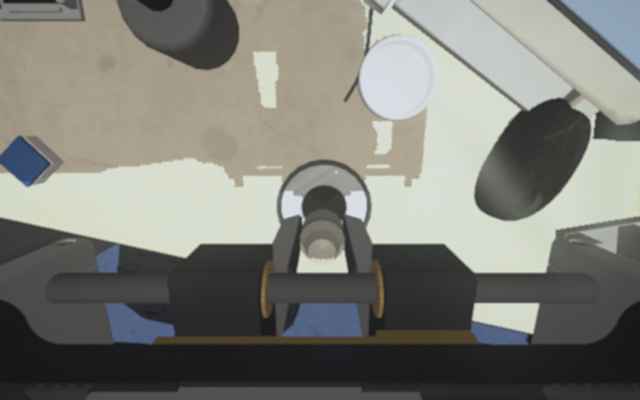

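Request:
jog_arm(
  rows=[-0.0005, -0.0005, -0.012, 0, 0, 0, 0.85, 0, 0, -0.014, 0, 0, 0, 0.85, 0, 0, -0.01, 0, 0, 0, 0.85, 0, 0, -0.006, 0, 0, 0, 0.85, 0, 0, -0.004, 0, 0, 0, 0.85, 0, 0, -0.002, 0, 0, 0, 0.85, 0, 0, 0, 0, 0, 0, 0.85, 0, 0, 0, 0, 0, 0, 0.85],
)

```text
time_s: 20.48
ee_pos: [0.5382, -0.3796, 0.0163]
eef_rot: [1.673, 1.57, -0.704]
force: [-0.3, -0.4, -1.2]
grip_width: 0.0273
```

Request:
jog_arm(
  rows=[0, 0, -0.001, 0, 0, 0, 0.85, 0, 0, -0.001, 0, 0, 0, 0.85, 0, 0, 0, 0, 0, 0, 0.85],
)

```text
time_s: 20.73
ee_pos: [0.5381, -0.3796, 0.0141]
eef_rot: [1.673, 1.57, -0.704]
force: [-0.6, 0.5, -1.3]
grip_width: 0.027
```

Request:
jog_arm(
  rows=[0, 0, -0.0005, 0, 0, 0, 0.85, 0, 0, 0, 0, 0, 0, 0.85],
)

```text
time_s: 20.9
ee_pos: [0.5381, -0.3796, 0.014]
eef_rot: [1.735, 1.57, -0.642]
force: [-1.4, 1.7, 3.9]
grip_width: 0.0269
```

Request:
jog_arm(
  rows=[0, 0, 0, 0, 0, 0, 0.7, 0, 0, 0, 0, 0, 0, 0.66, 0, 0, 0, 0, 0, 0, 0.6, 0, 0, 0, 0, 0, 0, 0.55, 0, 0, 0, 0, 0, 0, 0.52, 0, 0, 0, 0, 0, 0, 0.52, 0, 0, 0.005, 0, 0, 0, 0.5, 0, 0, 0.015, 0, 0, 0, 0.45],
)

```text
time_s: 21.57
ee_pos: [0.5371, -0.3788, 0.0318]
eef_rot: [-1.43, 1.567, 2.476]
force: [-0.7, -0.7, 0.5]
grip_width: 0.05
```

Request:
jog_arm(
  rows=[0, 0, 0.03, 0, 0, 0, 0.3, 0, 0, 0.04, 0, 0, 0, 0.1, 0, 0, 0.04, 0, 0, 0, 0, 0, 0, 0.01, 0, 0, 0, 0, 0, 0, 0, 0, 0, 0, 0, 0, 0, 0, 0, 0, 0, 0],
)

```text
time_s: 22.07
ee_pos: [0.5379, -0.3795, 0.1534]
eef_rot: [1.814, 1.57, -0.563]
force: [-0.3, -0.2, -0.2]
grip_width: 0.0886
```

```bash
python3 - <<'E'
from h import *
o,p,d,K,E=snap("wrist","n1");print(o["ee_pos"],o["grip_width"],o["force"])
blobs("n1",zmin=.0065,zmax=.1,box=(.47,.65,-.45,-.1))
W=pts(d,K,E);z=W[...,2]
def circ(m):
    q=W[m][:,:2];A=np.c_[2*q,np.ones(len(q))];s=np.linalg.lstsq(A,(q**2).sum(1),rcond=None)[0];print("circle",s[:2],np.sqrt(s[2]+s[0]**2+s[1]**2),len(q))
r=np.hypot(W[...,0]-.538,W[...,1]+.379)
circ((z>.0115)&(z<.016)&(r<.045)&(r>.036))
cv2.imwrite("pics/n1c.png",cv2.resize(p[60:260,220:480,::-1],None,fx=3,fy=3,interpolation=cv2.INTER_CUBIC))
E
```

```text
[ 0.5379307  -0.37945781  0.15342334] 0.088584953689859 [-0.30648899 -0.1995132  -0.17409739]
px [110  14] 1111 ztop 41.0 topmean [ 517.9 -107. ] rect [ 515.9 -104.6] [15.  24.8] 50.5
px [138  19] 418 ztop 16.9 topmean [ 531.7 -120.6] rect [ 531.7 -120.2] [35.5  7.4] 43.2
px [223  44] 4342 ztop 67.5 topmean [ 575.8 -215.8] rect [ 575.4 -210.5] [18.9 18.6] 44.8
px [365 101] 1111 ztop 14.3 topmean [ 639.2 -347.7] rect [ 636.  -348.3] [28.  60.1] 0.2
px [323 184] 3498 ztop 47.3 topmean [ 537.1 -378. ] rect [ 536.8 -378.7] [17.  18.6] 8.7
circle [ 0.53856317 -0.37930127] 0.0399104617552677 398
```

View pics/n1c.png

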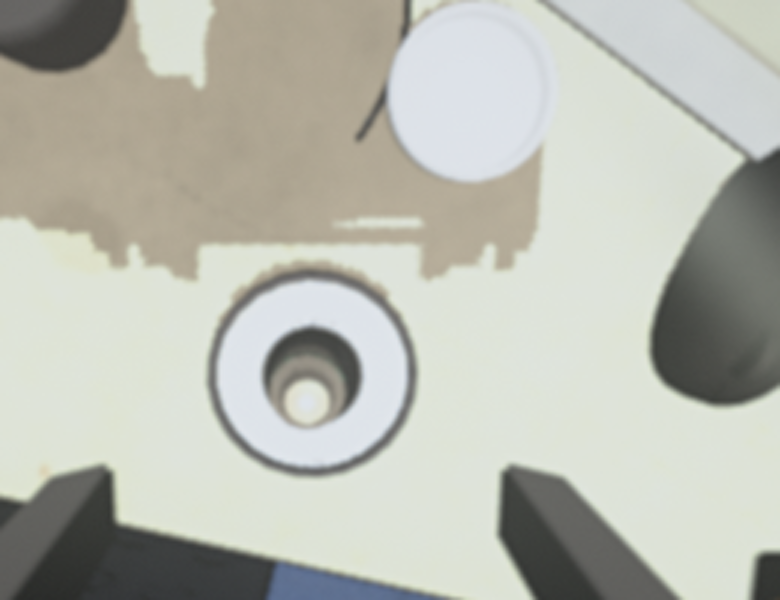

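Request:
jog_arm(
  rows=[0.006, 0.03, 0, 0, 0, 0, 0, 0.008, 0.035, 0, 0, 0, 0, 0, 0.008, 0.035, 0, 0, 0, 0, 0, 0.007, 0.035, 0, 0, 0, 0, 0, 0.006, 0.025, 0, 0, 0, 0, 0, 0.002, 0.01, 0, 0, 0, 0, 0, 0, 0, 0, 0, 0, 0, 0, 0, 0, 0, 0, 0, 0, 0],
)

```text
time_s: 22.78
ee_pos: [0.5746, -0.2099, 0.1524]
eef_rot: [-1.011, 1.569, 2.895]
force: [0.0, -0.6, 0.0]
grip_width: 0.0937
```

```bash
python3 - <<'E'
from h import *
o,p,d,K,E=snap("wrist","o1");print(o["ee_pos"],o["grip_width"],o["force"])
blobs("o1",zmin=.05,zmax=.1,box=(.5,.65,-.3,-.12))
W=pts(d,K,E);z=W[...,2]
m=(z>.054)&(z<.0605)&(np.hypot(W[...,0]-.5745,W[...,1]+.209)<.05)
q=W[m][:,:2]*1000;c,r=cv2.minEnclosingCircle(q.astype(np.float32));print(c,r)
p,d,K,E=load("n1");W=pts(d,K,E)
q=W[np.hypot(W[...,0]-.537,W[...,1]+.3787)<.006];print("obj top",np.nanpercentile(q[:,2],[50,90]))
E
```

```text
[ 0.57462791 -0.20991664  0.15242189] 0.09365459517113216 [ 0.02554469 -0.64900004  0.02675292]
px [323 192] 2492 ztop 65.4 topmean [ 578.5 -206.2] rect [ 575.6 -209.2] [19.5 18.7] 45.9
(575.52001953125, -209.06358337402344) 28.899494171142578
obj top [0.04873035 0.04964035]
```

View pics/o1.png

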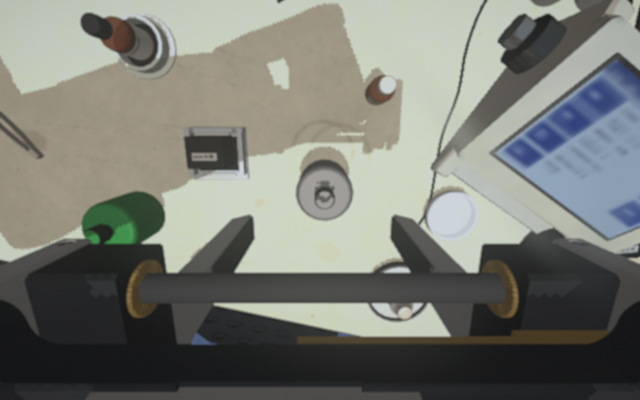

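Request:
jog_arm(
  rows=[0.0005, 0.0008, -0.04, 0, 0, 0, 0, 0, 0, -0.04, 0, 0, 0, 0, 0, 0, -0.025, 0, 0, 0, 0, 0, 0, -0.01, 0, 0, 0, 0, 0, 0, -0.004, 0, 0, 0, 0.1, 0, 0, 0, 0, 0, 0, 0.2, 0, 0, 0, 0, 0, 0, 0.3, 0, 0, 0, 0, 0, 0, 0.35],
  squeeze=8,
)

```text
time_s: 23.5
ee_pos: [0.5763, -0.2094, 0.0363]
eef_rot: [1.969, 1.568, -0.408]
force: [-0.2, 0.6, -0.4]
grip_width: 0.0706
```

Request:
jog_arm(
  rows=[0, 0, 0, 0, 0, 0, 0.38, 0, 0, 0, 0, 0, 0, 0.42, 0, 0, 0, 0, 0, 0, 0.48, 0, 0, 0, 0, 0, 0, 0.5, 0, 0, 0, 0, 0, 0, 0.5],
  squeeze=10,
)

```text
time_s: 23.92
ee_pos: [0.5761, -0.2091, 0.0358]
eef_rot: [1.896, 1.569, -0.481]
force: [-1.0, -0.8, 6.9]
grip_width: 0.0604
```

Request:
jog_arm(
  rows=[0, 0, 0.015, 0, 0, 0, 0.5, 0, 0, 0.03, 0, 0, 0, 0.5, 0, 0, 0.03, 0, 0, 0, 0.5, 0, 0, 0.01, 0, 0, 0, 0.5, 0, 0, 0, 0, 0, 0, 0.5, 0, 0, 0, 0, 0, 0, 0.5],
  squeeze=14,
)

```text
time_s: 24.42
ee_pos: [0.5753, -0.2086, 0.1188]
eef_rot: [-1.154, 1.571, 2.753]
force: [-0.0, -0.4, -0.9]
grip_width: 0.0605
```

Request:
jog_arm(
  rows=[-0.004, -0.02, 0, 0, 0, 0, 0.5, -0.007, -0.03, 0, 0, 0, 0, 0.5, -0.007, -0.035, 0, 0, 0, 0, 0.5, -0.007, -0.035, 0, 0, 0, 0, 0.5, -0.007, -0.03, 0, 0, 0, 0, 0.5, -0.005, -0.02, 0, 0, 0, 0, 0.5, 0, 0, 0, 0, 0, 0, 0.5, 0, 0, 0, 0, 0, 0, 0.5],
)

```text
time_s: 25.08
ee_pos: [0.5374, -0.3789, 0.1169]
eef_rot: [-1.466, 1.567, 2.439]
force: [-0.4, -0.5, -1.2]
grip_width: 0.0606
```

Request:
jog_arm(
  rows=[0, 0, 0, 0, 0, 0, 0.5, 0, 0, 0, 0, 0, 0, 0.5],
)

```text
time_s: 25.25
ee_pos: [0.5387, -0.3775, 0.1186]
eef_rot: [-1.533, 1.569, 2.374]
force: [-0.1, 0.4, 0.1]
grip_width: 0.0604
```

```bash
python3 - <<'E'
from h import *
o,p,d,K,E=snap("wrist","q1");print(o["ee_pos"],o["grip_width"],o["force"])
W=pts(d,K,E);z=W[...,2]
m=(z>.128)&(z<.142)&(np.hypot(W[...,0]-.538,W[...,1]+.379)<.035)
q=W[m][:,:2]*1000;print(len(q));c,r=cv2.minEnclosingCircle(q.astype(np.float32));print(c,r)
snap("scene","q2")
E
python3 - <<'E'
import cv2
p=cv2.imread("pics/q2.png");cv2.imwrite("pics/q2c.png",cv2.resize(p[190:330,300:480],None,fx=4,fy=4,interpolation=cv2.INTER_CUBIC))
E
```

```text
[ 0.53869339 -0.37746506  0.11856915] 0.06042021132904129 [-0.06759621  0.36167127  0.11809849]
6043
(540.9281005859375, -376.00616455078125) 33.92478942871094
```

View pics/q2c.png

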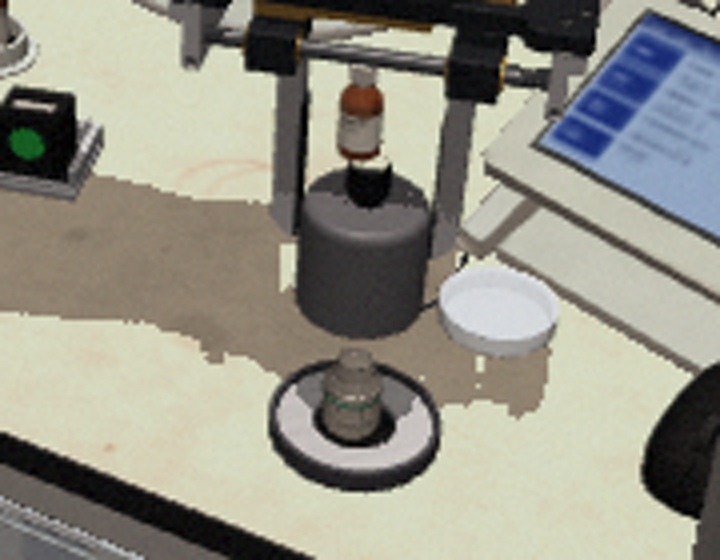

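View pics/q1.png

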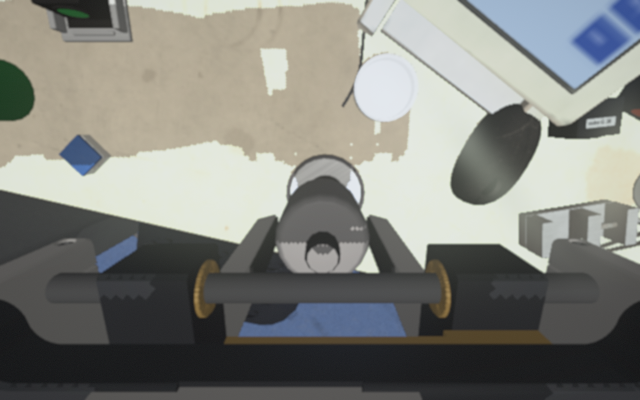

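Request:
jog_arm(
  rows=[0, -0.0015, 0, 0, 0, 0, 0.5, 0, 0, -0.012, 0, 0, 0, 0.5, 0, 0, -0.014, 0, 0, 0, 0.5, 0, 0, -0.014, 0, 0, 0, 0.5, 0, 0, -0.012, 0, 0, 0, 0.5, 0, 0, -0.008, 0, 0, 0, 0.5, 0, 0, 0, 0, 0, 0, 0.5, 0, 0, 0, 0, 0, 0, 0.5],
)

```text
time_s: 26.02
ee_pos: [0.5385, -0.3802, 0.0592]
eef_rot: [-1.492, 1.57, 2.414]
force: [0.1, -0.0, -0.1]
grip_width: 0.0603
```

```bash
python3 - <<'E'
from h import *
o,p,d,K,E=snap("scene","r1");print(o["ee_pos"],o["grip_width"],o["force"])
cv2.imwrite("pics/r1c.png",cv2.resize(p[220:320,330,::-1] if 0 else p[210:320,330:450,::-1],None,fx=5,fy=5,interpolation=cv2.INTER_CUBIC))
E
```

```text
[ 0.53848762 -0.38016731  0.05923861] 0.06029823617308211 [ 0.06327594 -0.00553415 -0.12679808]
```

View pics/r1c.png

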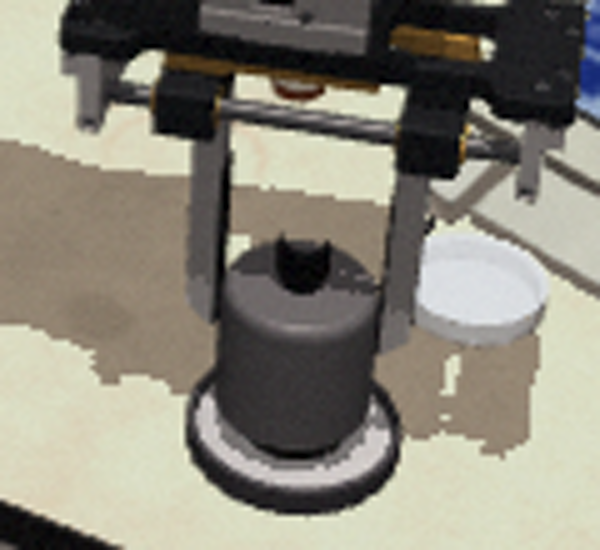

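Over the stand, well centred, rim about 13 mm above the ring. Lowering.

Request:
jog_arm(
  rows=[0, 0.001, -0.004, 0, 0, 0, 0.5, 0, 0, -0.004, 0, 0, 0, 0.5, 0, 0, -0.003, 0, 0, 0, 0.5, 0, 0, -0.001, 0, 0, 0, 0.5, 0, 0, 0, 0, 0, 0, 0.5, 0, 0, 0, 0, 0, 0, 0.5],
)

```text
time_s: 26.57
ee_pos: [0.5385, -0.3792, 0.0475]
eef_rot: [1.694, 1.571, -0.683]
force: [-0.0, 0.5, -0.6]
grip_width: 0.0604
```

Request:
jog_arm(
  rows=[0, 0, -0.001, 0, 0, 0, 0.5, 0, 0, 0, 0, 0, 0, 0.5],
)

```text
time_s: 26.73
ee_pos: [0.5385, -0.3792, 0.0464]
eef_rot: [1.542, 1.571, -0.835]
force: [-0.0, 0.5, -0.9]
grip_width: 0.0603
```

Request:
jog_arm(
  rows=[0, 0, -0.001, 0, 0, 0, 0.5, 0, 0, 0, 0, 0, 0, 0.5],
)

```text
time_s: 26.9
ee_pos: [0.5386, -0.3793, 0.0459]
eef_rot: [1.51, 1.57, -0.867]
force: [-1.3, 0.2, 2.1]
grip_width: 0.0604
```

Request:
jog_arm(
  rows=[0, 0, 0, 0, 0, 0, 0.34, 0, 0, 0, 0, 0, 0, 0.3, 0, 0, 0, 0, 0, 0, 0.2, 0, 0, 0, 0, 0, 0, 0.1, 0, 0, 0, 0, 0, 0, 0, 0, 0, 0.02, 0, 0, 0, 0, 0, 0, 0.03, 0, 0, 0, 0, 0, 0, 0.04, 0, 0, 0, 0],
)

```text
time_s: 27.57
ee_pos: [0.5375, -0.3784, 0.1339]
eef_rot: [-1.429, 1.566, 2.477]
force: [0.0, -1.1, 0.3]
grip_width: 0.0937
```

Request:
jog_arm(
  rows=[-0.01, 0.02, 0.03, 0, 0, 0, 0, -0.01, 0.04, 0, 0, 0, 0, 0, -0.01, 0.04, 0, 0, 0, 0, 0, 0, 0.02, 0, 0, 0, 0, 0, 0, 0, 0, 0, 0, 0, 0, 0, 0, 0, 0, 0, 0, 0, 0, 0, 0, 0, 0, 0, 0],
)

```text
time_s: 28.15
ee_pos: [0.5087, -0.2598, 0.1656]
eef_rot: [1.519, 1.57, -0.858]
force: [0.3, 0.1, 0.2]
grip_width: 0.0941
```

```bash
python3 - <<'E'
from h import *
o,p,d,K,E=snap("scene","s1");print(o["ee_pos"],o["grip_width"],o["force"])
cv2.imwrite("pics/s1c.png",cv2.resize(p[165:320,180:450,::-1],None,fx=2.9,fy=2.9,interpolation=cv2.INTER_CUBIC))
snap("wrist","s2");blobs("s2",zmin=.0065)
p,d,K,E=load("s2");W=pts(d,K,E);z=W[...,2];r=np.hypot(W[...,0]-.5386,W[...,1]+.3793)
for lo,hi in((.06,.0715),(.0715,.1)):
    m=(z>lo)&(z<hi)&(r<.05);q=W[m]
    if len(q)>5:print(len(q),cv2.minEnclosingCircle((q[:,:2]*1000).astype(np.float32)),np.percentile(q[:,2],[5,50,95]))
m=(z>.066)&(z<.0705)&(r<.028)
q=W[m];A=np.c_[q[:,:2],np.ones(len(q))];print("top plane slope",np.linalg.lstsq(A,q[:,2],rcond=None)[0])
E
```

```text
[ 0.50869158 -0.25982471  0.16555964] 0.09405675556336539 [0.31395957 0.0575972  0.19826775]
px [388  11] 636 ztop 50.3 topmean [ 685.4 -183.2] rect [ 685.8 -183.1] [ 3.1 11.2] 33.8
px [557 100] 28617 ztop 89.0 topmean [ 771.1 -326.3] rect [ 772.7 -330.5] [ 22.7 117.7] 9.9
px [219  71] 2562 ztop 41.3 topmean [518. -91.] rect [517.3 -91.2] [34.6 40.3] 44.7
px [34 80] 49 ztop 8.2 topmean [367.   60.6] rect [367.5  60.7] [ 6.4 11.9] 3.7
px [461 146] 2341 ztop 14.3 topmean [ 655.6 -347.2] rect [ 655.4 -347.5] [61.7 64.2] 18.9
px [124 148] 3790 ztop 69.6 topmean [393.6 -75.7] rect [390.6 -73. ] [19.4 16.4] 56.6
px [208 199] 655 ztop 16.4 topmean [ 395.6 -170.5] rect [ 395.  -170.5] [30.5 31.2] 84.8
px [406 225] 1992 ztop 67.1 topmean [ 544.  -374.5] rect [ 538.1 -372.4] [41.  57.5] 74.7
472 ((536.815673828125, -377.9942932128906), 29.888761520385742) [0.06174985 0.0662921  0.06774764]
top plane slope [-0.00242014 -0.00032356  0.06818131]
```

View pics/s1c.png

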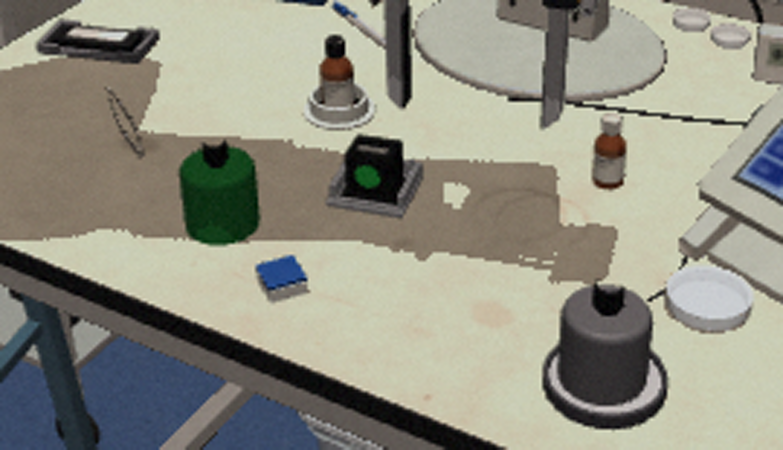

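View pics/s2.png

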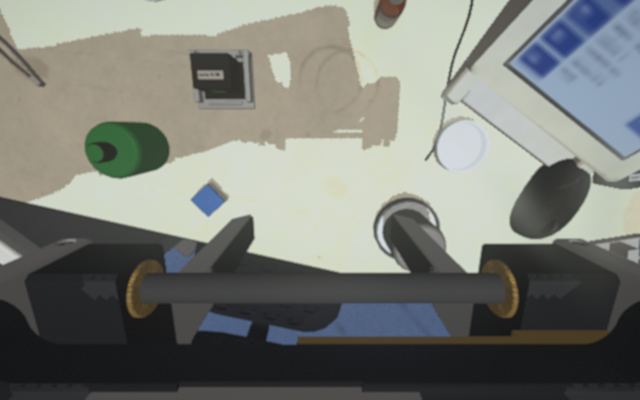

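```bash
python3 - <<'E'
from station import ctrl
print(ctrl.hand_in())
E
```

```text
the job is handed in; nothing more can be done
None
```

All five accessories are put away, and I handed the job in after about 28 s of robot time, well inside the 136 s limit. I did them in the order asked: oil bottle, slide case, filter cube, objective, then the dust cover over the objective.

What the last checks showed:
- **Oil bottle:** upright in the drip cup, top at 74 mm (71 mm bottle on a 4 mm floor).
- **Slide case:** flat in the tray, top at 13.6 mm, about 1 mm off centre.
- **Filter cube:** seated in the dock, top at 41 mm and within about 2 mm of its intended spot. The green window faces the open front in the scene view.
- **Objective:** upright in the well, top at 49.6 mm just before it was covered. It cannot be seen under the cover, so I did not check it again after that.
- **Dust cover:** its top is level. The rim touched down with the gripper at 45.9 mm, where 45.8 mm was expected. I could only fit its outline partly (about 537, −378 mm against a stand centre of 538.5, −379.3 mm), because a finger hid part of it. The scene view shows it centred inside the raised edge.
- **White-capped bottle, green cover and other items:** I did not touch them, and they looked unmoved in the final views.

At a few grips and set-downs the wrist force rose to about 2–7 N. No check failed.

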